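Click the pipe clip shut with the pliers

TASK

Lift the red pliers out of their blue cradle and lay them flat on the rubber mat; let go, take them again by both handles and squeeze them over the two ears of the orange clip on the upright pipe until the clip clicks shut. Then lay the pliers back flat on the mat and let go. Touch the clip only with the pliers, never let go of the pliers in the air, and leave the other fittings on the bench where they are.

Things in the scene. Friction and masses are not known exactly. Their poses are not given: they have to be found in the camera images.
- pliers: Spring-open pliers with red handles, lying flat: 159 mm long, 74 mm wide over the handle ends when open, 0.2 kg, centre of mass about 45 mm behind the pivot. Origin: underside, below the pivot; +x points to the jaws, z up. Handles: 11 mm thick, z = 0 to 30 mm, from x = -25 to -104 mm. Steel jaws: 8 mm thick, z = 3 to 19 mm, from x = 27 to 55 mm.
- hub (a point): On the pliers: centre of the top of the square aluminium hub that stands on the pivot, 26 x 26 mm (sides along the pliers' x and y), its top 48 mm above the pliers' underside. Above z = 20 mm nothing but the hub stands within 24 mm of the pivot, so it can be pinched from above between z = 22 and 48 mm.
- grip (a point): On the pliers: point midway between the handles, 65 mm behind the pivot (x = -65, y = 0, z = 15 mm), where to pinch both handles together across y: that shuts the jaws. Over the outsides of the handles here: 68 mm open, about 34 mm shut. A spring opens them again, so they stay pressed against fingers that hold them partly shut.
- bite (a point): On the pliers: point midway between the jaws, 45 mm ahead of the pivot (x = 45, y = 0, z = 11 mm). Free gap between the jaws here: 38 mm open, about 15 mm shut.
- lever_l (a joint): How far the pliers are shut: each lever turns from 0 (open, held there by the spring) to 0.26 rad (shut, against a stop). Both levers move together. Each handle pushes outwards with about 11 N (open) to 15 N (shut) at the grip point; clicking the clip adds about 8 N.
- mat: Black rubber mat, fixed, 240 (x) x 160 (y) x 4 mm thick. Origin: centre of its underside; its top is at z = 4 mm.
- cradle: Blue plastic cradle, fixed, in which the pliers lie at first, jaws to its +x end: floor plate 210 (x) x 130 (y) x 4 mm, with slanting rails (top 38 mm up) close along both handles and a rear wall, so no fingers fit beside the handles; open round the pivot and jaws. Origin: centre of its underside. The pliers lift straight up out.
- stand: Grey stand plate, fixed, 160 x 100 x 18 mm, with an upright grey pipe of 40 mm diameter, its axis 45 mm along the plate's +x, with a white cap (50 mm diameter) whose top is 150 mm above the table. Origin: centre of the underside.
- collar: Orange snap clip round the pipe. Origin: on the pipe's axis at the clip's mid height, 90 mm above the table. Its two ears stick out along its -x, apart while open; jaws come down over them from above, pliers level and pointing at the pipe along the ears' middle line. It turns on the pipe with slight friction (up to 0.4 rad either way), so it centres itself between the jaws.
- ear_a (a point): Centre of the ear fixed to the collar, 42 mm from the pipe's axis. Each ear is an upright plate 30 mm long (22 to 52 mm from the pipe's axis), 30 mm high, 5 mm thick.
- ear_b (a point): Centre of the other ear, on the swinging half. With the clip open the two ear centres are 21 mm apart (26 mm over their outsides); clicked shut, 9 mm apart (14 mm outside). The middle line between the open ears lies turned by -0.09 rad about z from the collar's x axis.
- latch (a joint): Swing of the moving half of the clip: 0 open, 0.18 rad clicked shut. It resists with up to about 13 N at the ears until about 0.12, then snaps shut by itself and stays; let go before that, it may go back.
- tee: Bystander, to be left alone: white plastic pipe tee lying flat, 80 x 74 x 42 mm; origin on the underside, below the middle or (tee, elbow) the junction of the pipes.
- elbow: Bystander, to be left alone: grey plastic pipe elbow lying flat, about 77 x 77 x 44 mm; origin on the underside, below the middle or (tee, elbow) the junction of the pipes.
- valve: Bystander, to be left alone: brass ball valve with a blue lever, 96 x 34 x 45 mm; origin on the underside, below the middle or (tee, elbow) the junction of the pipes.
- union_nut: Bystander, to be left alone: stepped brass union nut, diameter 48 mm, 40 mm high; origin on the underside, below the middle or (tee, elbow) the junction of the pipes.
- tape_roll: Bystander, to be left alone: white ring-shaped roll, diameter 60 mm, 16 mm high; origin on the underside, below the middle or (tee, elbow) the junction of the pipes.
- sealant: Bystander, to be left alone: yellow bottle with black cap, diameter 48 mm, 130 mm high; origin on the underside, below the middle or (tee, elbow) the junction of the pipes.
- wrench: Bystander, to be left alone: steel open-ended wrench, 180 mm long; origin on the underside, below the middle or (tee, elbow) the junction of the pipes.
There are look-alikes about, which are no part of the job. What is shaped like the pliers but white is not meant.

How it is judged:
By the outcome, as a careful person would: the job done as asked, in the order asked, and still so for the second after the job is handed in, with the robot touching nothing.
It also fails if it takes over 72 s, if anything falls off the work surface, if the arm or the gripper's body presses on something with over 40 N, if the wrist force passes 120 N, or if a joint passes its speed limit or range.

ROBOT

A 6-joint arm with a two-finger parallel gripper is mounted at the origin on the work surface. World frame = base frame: x ahead of the robot, y to its left, z up, the work surface at z = 0. Lengths are in m, angles in rad, forces in N, time in s.
With the tool pointing down it reaches from about 0.425 to 0.95 m from the base axis. Payload 3.5 kg.
Tool frame: the origin (TCP) lies between the finger pads; the fingertips stand 14 mm ahead of it and the grasp point (between the pads) lies 5 mm behind it; z points along the fingers, y is the direction in which the jaws open and shut (so a half turn about z gives the same grasp; the last joint's range is limited). The gripper opens to 85 mm and grips with 20 to 120 N. Pads are 22 mm wide; open, the fingers measure 114 mm over their backs; the gripper's body (76 mm by 85 mm) begins 54 mm behind the grasp point. The pads swing forward as they close: fully open they stand 13 mm farther back than shut.
Start: joints at [1.003, 0.286, 1.577, -0, 1.279, -0.15], TCP at [0.274, 0.617, 0.219] pointing down, gripper open.
Joint ranges: [-2.77, 2.77], [-0.9, 2.22], [0.21, 2.48], [-1.53, 4.67], [0.24, 2.81], [-2.84, 2.84]. Speed limits (rad/s): [2.79, 2.79, 3.14, 3.14, 3.14, 3.14].

INTERFACE

Orientations are given as a unit quaternion [x, y, z, w].
In Python, from plant import ctrl gives the robot as it stands. The module is installed in compiled form; this text tells all that it offers.
- The arm moves only by the tool servo_tool, never from a script. Its argument "increments" is text: rows parted by semicolons, each of 7 numbers parted by spaces: the turn, a rotation vector about the tool's x, y, z in rad, then the shift along the tool's x, y, z in cm, then the finger opening in cm, from 0 to 8.54. In form: ax ay az dx dy dz claw; .... A call has 1 to 10 rows; each row is the pose to reach, as a shift and turn from the pose commanded when the call began, along the tool's axes at that moment; what a row does not reach only later rows make up. A row lasts 1/12 s, in which the tool goes at most 41.7 mm and 7.16 degrees, less where a joint would pass 70% of its speed; a pose out of reach is approached as far as the arm can. A call with a gripper value outside its range is refused whole. The fingers move at their own pace and stop on an object; "grip_force" is the grip in N (left out, the last holds). Time passes only in rows, so rows that repeat a pose let the fingers close. It gives the time, the measured TCP pose, the force and the opening at its end, in the units of the state.
- ctrl.get_state(): the state, without advancing time (a new reading comes with each control period).
- ctrl.read_camera(name): name is "scene" or "top" or "wrist"; returns (picture, depth): 420x560x3 uint8, red, green, blue; 420x560 float32, m along the optical axis (not along the pixel's ray), 0 where there is no reading.
- ctrl.camera_info(name): a dict with "camera_matrix" (3x3 intrinsics, pixels), "D" ([k1, k2, p1, p2, k3] as OpenCV has them; the pictures are not rectified), "world_to_cam" (4x4, takes a point from world to camera coordinates). Camera axes: x right, y down, z forward; pixel columns grow to the right and rows downward; lengths in m; the calibration is good to about 2 mm. A picture is of the moment at which its call begins: read the wrist's pose just before it. camera_info takes no time and is no camera call; for the wrist camera it gives the pose at the moment of the call.
- ctrl.sign_off(): hands the job in, once; it reports no verdict.
The state is a dict: "time": time; "qpos": joint angles; "dq": joint speeds; "joint_efforts": joint torques, N m; "eef_pos": TCP position; "tcp_rot": TCP orientation; "contact_force": force on the tool from outside, world axes, zero at the start; "wrist_torque": the same for the moment, N m; "opening": opening from 0.0 (shut) to 1.0 (fully open).
Only numpy, scipy, OpenCV 4.12 (cv2) and the standard library are available. Lean on these libraries where they do the work, as an engineer would, in place of code of your own. Each camera call takes 0.05 s, during which the arm holds its last target.

## Working session

There is one attempt and no reset: what is moved stays moved. The work goes in short steps, Python scripts to look and compute and a tool call to move; the robot and the scene stay as the last step left them, time stands still between calls to the robot, and variables do not carry over. Pictures are saved under pics/ and viewed, and the job is handed in when it is done.

Besides the shell and the picture viewer there is one more tool, called in YAML: its name, and indented under it one key for each argument. servo_tool: Moves the arm, as the interface text tells. Its arguments: {"type":"object","properties":{"increments":{"type":"string"},"grip_force":{"type":"number"}},"required":["increments"]}

```bash
mkdir -p pics
cat > h.py <<'E'
import numpy as np, cv2
from plant import ctrl
from scipy.spatial.transform import Rotation as R
def snap(n,f):
    info=ctrl.camera_info(n); p,d=ctrl.read_camera(n)
    cv2.imwrite('pics/%s.png'%f,p[:,:,::-1]); np.savez('pics/%s.npz'%f,p=p,d=d,K=info['camera_matrix'],D=info['D'],T=info['world_to_cam'])
    return p,d
def load(f): return np.load('pics/%s.npz'%f)
def ray(L,uv):
    uv=np.atleast_2d(np.array(uv,float))
    n=cv2.undistortPoints(uv[:,None,:],L['K'],L['D'])[:,0]
    T=L['T'];Rm=T[:3,:3];c=-Rm.T@T[:3,3]
    d=np.c_[n,np.ones(len(n))]@Rm
    return c,d
def onz(L,uv,z):
    c,d=ray(L,uv); return c+d*((z-c[2])/d[:,2])[:,None]
def depthpts(L,uv):
    uv=np.atleast_2d(np.array(uv,int)); c,d=ray(L,uv); return c+d*L['d'][uv[:,1],uv[:,0]][:,None]
E
python3 - <<'E'
from h import *
for n in ['scene','top','wrist']: snap(n,n+'0')
s=ctrl.get_state();print(s)
E
```

```text
{'time': 0.15, 'qpos': array([ 1.00301397e+00,  2.86987465e-01,  1.57784482e+00, -2.43870002e-05,
        1.27858333e+00, -1.50023012e-01]), 'dq': array([-4.58829979e-04, -1.89148959e-03, -5.38827700e-03,  1.91737369e-05,
       -1.10963682e-03,  5.67349738e-04]), 'joint_efforts': array([ 1.88753884e-04, -4.06597281e+01, -2.93142772e+01, -1.52231964e-04,
        3.89955821e-03, -1.23805495e-05]), 'eef_pos': array([0.27356013, 0.61649984, 0.21754586]), 'tcp_rot': array([ 2.07360520e-01,  9.78264169e-01, -8.57502699e-04, -3.09224830e-04]), 'contact_force': array([-1.47915482,  0.62507396,  0.6785455 ]), 'wrist_torque': array([0.00937905, 0.00817638, 0.02116685]), 'opening': 0.9979872299628212}
```

View pics/scene0.png

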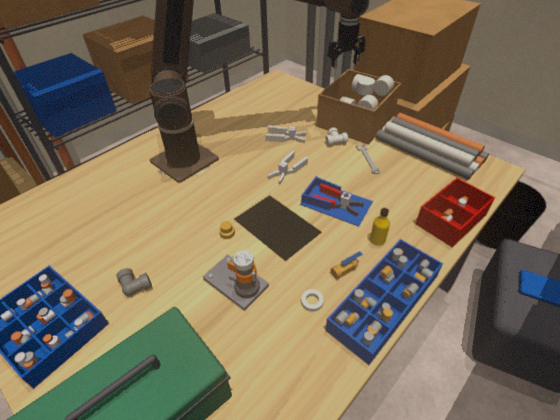

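View pics/top0.png

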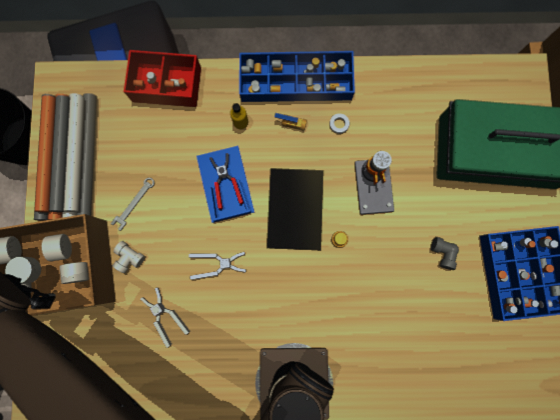

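View pics/wrist0.png

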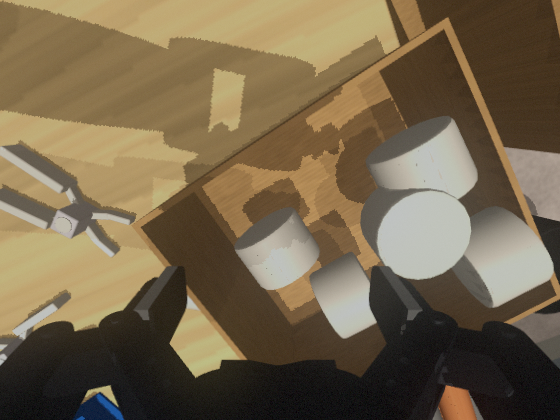

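The scene view and the top view show the red pliers in the blue cradle at top (226,183) with the jaws up. The mat is at (296,209) and the stand at (375,187), with the capped pipe and orange clip at (378,165). Next I'll measure these.

Run:
```python
from h import *
L=load('top0');p=L['p']
for f,(x0,x1,y0,y1) in dict(a=(190,260,140,230),b=(345,405,140,220)).items():
    cv2.imwrite('pics/crop_%s.png'%f,cv2.resize(p[y0:y1,x0:x1,::-1],None,fx=6.5,fy=6.5,interpolation=cv2.INTER_CUBIC))
hsv=cv2.cvtColor(p,cv2.COLOR_RGB2HSV)
# mat
m=(hsv[:,:,2]<60).astype(np.uint8); m[:150]=0;m[260:]=0;m[:,:255]=0;m[:,335:]=0
c=max(cv2.findContours(m,0,2)[0],key=cv2.contourArea);r=cv2.minAreaRect(c);b=cv2.boxPoints(r);print('mat',r,onz(L,b,.004).round(4).tolist(),onz(L,[r[0]],.004))
# cradle
m=cv2.inRange(hsv,(100,120,60),(125,255,255));m[:140]=0;m[230:]=0;m[:,:190]=0;m[:,265:]=0
c=np.vstack(cv2.findContours(m,0,2)[0]);r=cv2.minAreaRect(c);b=cv2.boxPoints(r);print('cradle',r,onz(L,b,.004).round(4).tolist(),onz(L,[r[0]],.004))
# red
m=cv2.inRange(hsv,(0,120,60),(8,255,255))|cv2.inRange(hsv,(172,120,60),(180,255,255));m[:140]=0;m[230:]=0;m[:,:190]=0;m[:,265:]=0
for c in cv2.findContours(m,0,2)[0]:
    if cv2.contourArea(c)>20: r=cv2.minAreaRect(c);print('red',r,onz(L,cv2.boxPoints(r),.03).round(4).tolist())
print(L['d'].min(), (L['d']>0).mean())
# cap
m=cv2.inRange(hsv,(0,0,150),(180,60,255));m[:145]=0;m[182:]=0;m[:,:360]=0;m[:,395:]=0
for c in cv2.findContours(m,0,2)[0]:
    if cv2.contourArea(c)>20: print('cap',cv2.minEnclosingCircle(c),onz(L,[cv2.minEnclosingCircle(c)[0]],.15))
```

```text
mat ((294.955810546875, 209.06065368652344), (53.370357513427734, 79.47270202636719), 2.385944128036499) [[0.3815, 0.0727, 0.004], [0.6191, 0.0613, 0.004], [0.6102, -0.0982, 0.004], [0.3733, -0.083, 0.004]] [[ 0.49457152 -0.01179603  0.004     ]]
cradle ((224.7882080078125, 183.55015563964844), (67.91075897216797, 43.17403793334961), 76.67547607421875) [[0.6615, 0.2843, 0.004], [0.6906, 0.1575, 0.004], [0.4884, 0.1106, 0.004], [0.4603, 0.2348, 0.004]] [[0.57410374 0.19659379 0.004     ]]
red ((217.96241760253906, 195.00576782226562), (26.610008239746094, 3.7254011631011963), 81.25383758544922) [[0.5734, 0.2245, 0.03], [0.575, 0.2137, 0.03], [0.4969, 0.2012, 0.03], [0.4954, 0.2119, 0.03]]
red ((236.75, 190.25), (26.879358291625977, 3.7947328090667725), 71.56505584716797) [[0.5849, 0.1758, 0.03], [0.5883, 0.1652, 0.03], [0.5123, 0.1402, 0.03], [0.5089, 0.1507, 0.03]]
0.0 0.9960756802721088
cap ((382.2401428222656, 158.8543243408203), 9.311026573181152) [[ 0.6061711  -0.24358004  0.15      ]]
```

Run:
```python
from h import *
L=load('scene0');p=L['p']
for f,(x0,x1,y0,y1) in dict(sa=(295,380,170,230),sb=(195,275,240,310)).items():
    cv2.imwrite('pics/crop_%s.png'%f,cv2.resize(p[y0:y1,x0:x1,::-1],None,fx=8,fy=8,interpolation=cv2.INTER_CUBIC))
```

```text
(no output)
```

View pics/crop_a.png

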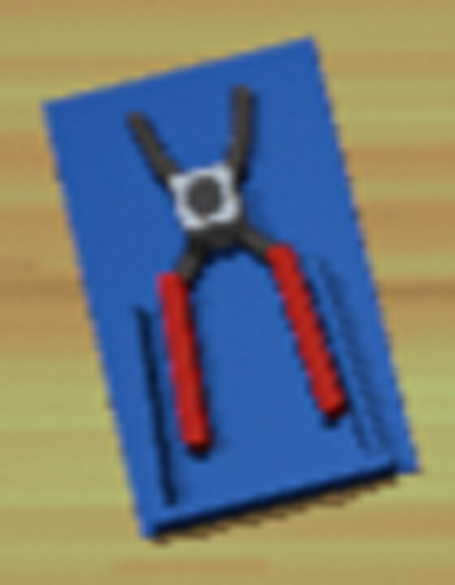

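View pics/crop_b.png

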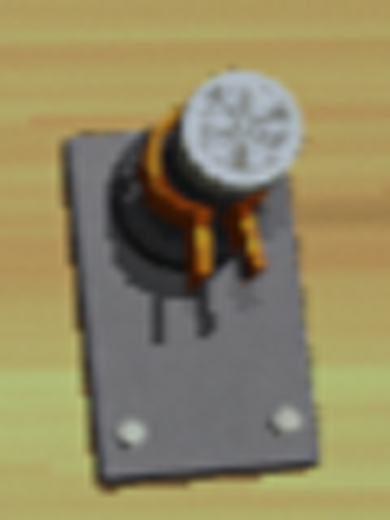

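View pics/crop_sb.png

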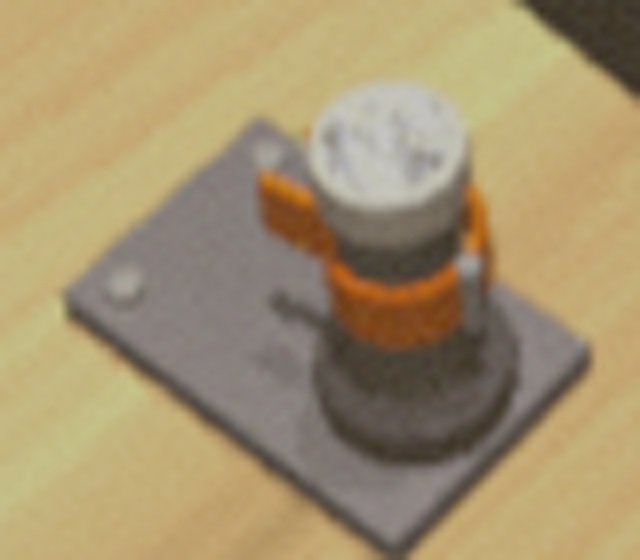

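```bash
cat >> h.py <<'E'
def inc(pos,phi):
    """increments to have TCP at pos, tool down, tool x at world angle phi"""
    s=ctrl.get_state();R0=R.from_quat(s['tcp_rot']);c,sn=np.cos(phi),np.sin(phi)
    Rt=np.array([[c,sn,0],[sn,-c,0],[0,0,-1.]])
    rv=(R0.inv()*R.from_matrix(Rt)).as_rotvec(); d=R0.inv().apply(np.array(pos)-s['eef_pos'])*100
    print('inc rv',rv.round(4),'cm',d.round(3),'t',round(s['time'],2))
def st():
    s=ctrl.get_state();x=R.from_quat(s['tcp_rot']).apply([1,0,0]);z=R.from_quat(s['tcp_rot']).apply([0,0,1])
    print('t',round(s['time'],2),'pos',s['eef_pos'].round(4),'phi',round(np.arctan2(x[1],x[0]),4),'z',z.round(3),'F',s['contact_force'].round(1),'open',round(s['opening'],3),'q',s['qpos'].round(2))
E
python3 - <<'E'
from h import *
L=load('top0')
def a(cx,cy): return (190+cx/6.5-.5,140+cy/6.5-.5)
def b(cx,cy): return (345+cx/6.5-.5,140+cy/6.5-.5)
print('hub',onz(L,[a(205,195)],.052), depthpts(L,[a(205,195)]))
print('ears',onz(L,[b(203,220),b(203,278),b(243,212),b(258,268)],.105))
print('cap',onz(L,[b(242,122)],.15))
print('plate',onz(L,[b(68,138),b(105,478),b(318,460)],.018))
inc([.54,.19,.25],.235+np.pi)
T=np.array(ctrl.camera_info('wrist')['world_to_cam']);s=ctrl.get_state();R0=R.from_quat(s['tcp_rot']);c=-T[:3,:3].T@T[:3,3]
print('cam in tool',R0.inv().apply(c-s['eef_pos']),'fwd',R0.inv().apply(T[2,:3]))
E
```

```text
hub [[0.60588171 0.20121189 0.052     ]] [[0.60610029 0.20056307 0.05733195]]
ears [[ 0.57690009 -0.23385599  0.105     ]
 [ 0.55183858 -0.23286187  0.105     ]
 [ 0.58014878 -0.25093852  0.105     ]
 [ 0.55585321 -0.25626831  0.105     ]]
cap [[ 0.60779113 -0.24229016  0.15      ]]
plate [[ 0.6352492  -0.19162921  0.018     ]
 [ 0.47850507 -0.20301212  0.018     ]
 [ 0.48550397 -0.29880225  0.018     ]]
inc rv [-0.0017 -0.0008 -0.6528] cm [-41.655 -28.178  -3.205] t 0.15
cam in tool [ 0.07158804  0.00032681 -0.15582583] fwd [-2.83963339e-01  3.61656035e-04  9.58835070e-01]
```

servo_tool:
  increments: "0 0 -0.12 -4 -2.8 -1.5 5; 0 0 -0.24 -7.5 -5 -3.2 5; 0 0 -0.35 -11 -7.5 -3.2 5; 0 0 -0.45 -14.5 -9.8 -3.2 5; 0 0 -0.55 -18 -12.2 -3.2 5; 0 0 -0.65 -21.5 -14.5 -3.2 5; 0 0 -0.65 -25 -16.9 -3.2 5; 0 0 -0.65 -28.5 -19.3 -3.2 5; 0 0 -0.65 -32 -21.6 -3.2 5; 0 0 -0.65 -35 -23.7 -3.2 5"

```text
time: 0.98
eef_pos: [0.4924, 0.2658, 0.2504]
tcp_rot: [-0.116, 0.993, 0.0, -0.0]
contact_force: [-0.8, 0.2, -0.5]
opening: 0.587
```

Run:
```python
from h import *
st();inc([.59,.197,.24],.235+np.pi)
```

```text
t 0.98 pos [0.4924 0.2658 0.2504] phi -2.9093 z [-0.  0. -1.] F [-0.8  0.2 -0.5] open 0.587 q [ 0.31  0.01  1.83  0.    1.3  -1.49]
inc rv [ 0.     -0.0001 -0.0027] cm [-7.918 -8.938  1.044] t 0.98
```

servo_tool:
  increments: "0 0 0 -2.5 -3 0.3 5; 0 0 0 -5 -6 0.6 5; 0 0 0 -7.9 -8.9 1 5; 0 0 0 -7.9 -8.9 1 5; 0 0 0 -7.9 -8.9 1 5"

```text
time: 1.4
eef_pos: [0.59, 0.1975, 0.2391]
tcp_rot: [-0.114, 0.993, 0.0, -0.001]
contact_force: [-0.1, 0.4, 0.9]
opening: 0.591
```

Run:
```python
from h import *
st();snap('wrist','w1');st()
```

```text
t 1.4 pos [0.59   0.1975 0.2391] phi -2.9127 z [-0.003 -0.    -1.   ] F [-0.1  0.4  0.9] open 0.591 q [ 0.16  0.16  1.69  0.    1.3  -1.64]
t 1.45 pos [0.5891 0.1987 0.2396] phi -2.9109 z [-0.002  0.    -1.   ] F [-0.4  0.1  0.1] open 0.584 q [ 0.16  0.16  1.69  0.    1.3  -1.64]
```

View pics/w1.png

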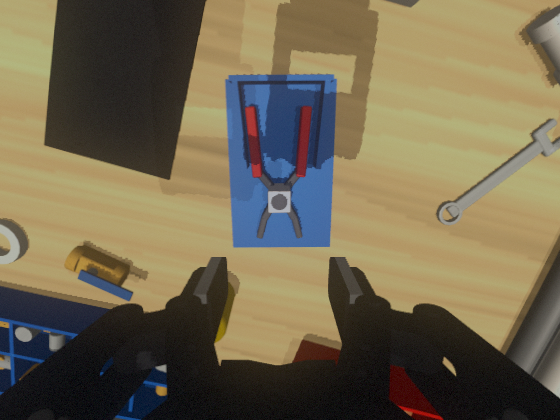

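The wrist view shows the pliers in the cradle with the hub at about (279,202), handles up at (253,140) and (304,140), and jaws down. Next I'll measure the hub precisely.

Run:
```python
from h import *
L=load('w1');p=L['p'];hsv=cv2.cvtColor(p,cv2.COLOR_RGB2HSV)
print(p[192:213:3,279].tolist())
m=cv2.inRange(hsv,(0,0,120),(180,70,255));m[:180]=0;m[225:]=0;m[:,:255]=0;m[:,305:]=0
c=np.vstack(cv2.findContours(m,0,2)[0]);r=cv2.minAreaRect(c);print('hub',r,onz(L,[r[0]],.052));b=onz(L,cv2.boxPoints(r),.052);print(b.round(4).tolist())
print(depthpts(L,[(279,192),(290,202),(268,202)]))
m=cv2.inRange(hsv,(0,120,60),(8,255,255))|cv2.inRange(hsv,(172,120,60),(180,255,255));m[190:]=0;m[:,:240]=0;m[:,315:]=0
for c in cv2.findContours(m,0,2)[0]:
    if cv2.contourArea(c)>100: r=cv2.minAreaRect(c);print('red',r,onz(L,cv2.boxPoints(r),.034).round(4).tolist())
m=cv2.inRange(hsv,(100,120,50),(125,255,255));m[:60]=0;m[260:]=0;m[:,:220]=0;m[:,345:]=0
c=np.vstack(cv2.findContours(m,0,2)[0]);r=cv2.minAreaRect(c);print('cradle',r,onz(L,cv2.boxPoints(r),.004).round(4).tolist())
```

```text
[[174, 177, 184], [97, 94, 100], [95, 95, 100], [95, 94, 99], [95, 92, 98], [95, 92, 97], [169, 172, 180]]
hub ((279.0, 201.5), (21.0, 22.0), 90.0) [[0.60467855 0.20260252 0.052     ]]
[[0.5956, 0.1878, 0.052], [0.5901, 0.2119, 0.052], [0.6139, 0.2177, 0.052], [0.6196, 0.1932, 0.052]]
[[0.59372687 0.20004181 0.0532003 ]
 [0.61370631 0.21951741 0.00465534]
 [0.60793258 0.19059163 0.05248524]]
red ((302.9016418457031, 141.08197021484375), (10.321073532104492, 70.61788177490234), 5.194429397583008) [[0.575, 0.2144, 0.034], [0.4979, 0.2025, 0.034], [0.4962, 0.2138, 0.034], [0.5733, 0.2263, 0.034]]
red ((253.53411865234375, 141.29010009765625), (70.45526885986328, 10.457290649414062), 83.2901611328125) [[0.5134, 0.1422, 0.034], [0.5096, 0.1531, 0.034], [0.5832, 0.1784, 0.034], [0.5873, 0.1669, 0.034]]
cradle ((280.5, 160.49996948242188), (108.99998474121094, 170.99996948242188), -0.0) [[0.6926, 0.1501, 0.004], [0.4829, 0.1113, 0.004], [0.4543, 0.2345, 0.004], [0.6595, 0.2931, 0.004]]
```

Run:
```python
from h import *
inc([.605,.2025,.11],.236+np.pi)
inc([.605,.2025,.043],.236+np.pi)
```

```text
inc rv [ 0.0006 -0.0021 -0.0053] cm [-1.6640e+00 -1.0000e-03  1.2957e+01] t 1.45
inc rv [ 0.0006 -0.0021 -0.0053] cm [-1.6780e+00 -5.0000e-03  1.9657e+01] t 1.45
```

servo_tool:
  increments: "0 0 -0.005 -1.7 0 3 5; 0 0 -0.005 -1.7 0 6 5; 0 0 -0.005 -1.7 0 9 5; 0 0 -0.005 -1.7 0 12 5; 0 0 -0.005 -1.7 0 13 5; 0 0 -0.005 -1.7 0 13 5; 0 0 -0.005 -1.7 0 13 5; 0 0 -0.005 -1.7 0 13 5"

```text
time: 2.12
eef_pos: [0.6071, 0.204, 0.1136]
tcp_rot: [-0.119, 0.993, 0.0, 0.002]
contact_force: [-0.3, 0.2, 0.6]
opening: 0.583
```

Run:
```python
from h import *
st();snap('wrist','w2');st();inc([.605,.2025,.043],.236+np.pi)
```

```text
t 2.12 pos [0.6071 0.204  0.1136] phi -2.9035 z [ 0.004  0.001 -1.   ] F [-0.3  0.2  0.6] open 0.583 q [ 0.17  0.31  1.75  0.    1.08 -1.64]
t 2.17 pos [0.6074 0.2038 0.1139] phi -2.9038 z [ 0.005  0.001 -1.   ] F [-0.2  0.1 -0.2] open 0.586 q [ 0.17  0.31  1.75  0.    1.08 -1.64]
inc rv [-0.0003  0.0051  0.0018] cm [ 0.299 -0.07   7.084] t 2.17
```

View pics/w2.png

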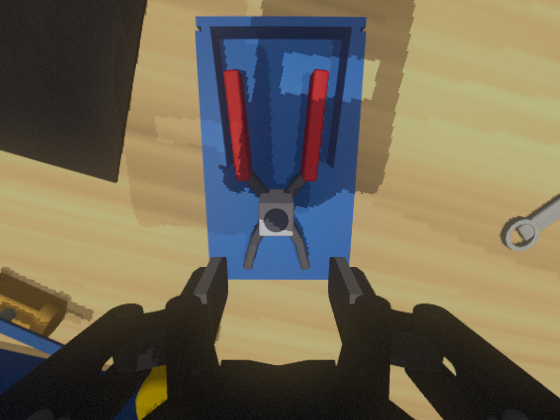

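The hub is now at about (276,213), close to midway between the fingers. I'll check its position with a ray cast, then descend.

Run:
```python
from h import *
L=load('w2')
print(onz(L,[(276,213.5),(260,214),(293,214),(276,192),(276,235)],.052))
```

```text
[[0.60079054 0.20108734 0.052     ]
 [0.603885   0.18988723 0.052     ]
 [0.5982628  0.21317014 0.052     ]
 [0.58527066 0.19736206 0.052     ]
 [0.61696822 0.20497018 0.052     ]]
```

servo_tool:
  increments: "0 0.005 0.002 0.2 -0.05 2 5; 0 0.005 0.002 0.3 -0.05 4 5; 0 0.005 0.002 0.3 -0.05 6 5; 0 0.005 0.002 0.3 -0.05 7 5; 0 0.005 0.002 0.3 -0.05 7 5; 0 0.005 0.002 0.3 -0.05 7 5; 0 0.005 0.002 0.3 -0.05 7 5"

```text
time: 2.75
eef_pos: [0.6045, 0.2022, 0.0428]
tcp_rot: [-0.117, 0.993, -0.0, -0.001]
contact_force: [0.6, 0.6, -0.1]
opening: 0.584
```

Run:
```python
from h import *
st();snap('wrist','w3')
inc([.604,.202,.043],.236+np.pi)
```

```text
t 2.75 pos [0.6045 0.2022 0.0428] phi -2.9064 z [-0.001 -0.001 -1.   ] F [ 0.6  0.6 -0.1] open 0.584 q [ 0.16  0.4   1.78 -0.    0.96 -1.64]
inc rv [-0.0003 -0.0013 -0.0008] cm [ 0.06  -0.006 -0.014] t 2.8
```

View pics/w3.png

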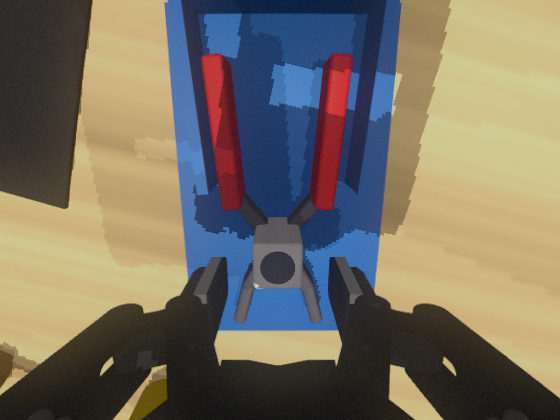

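The fingers straddle the hub, which is centred at about (278,265). Closing now.

servo_tool:
  increments: "0 0 0 0 0 0 2; 0 0 0 0 0 0 2; 0 0 0 0 0 0 2; 0 0 0 0 0 0 2; 0 0 0 0 0 0 2; 0 0 0 0 0 0 2; 0 0 0 0 0 0 2"
  grip_force: 80

```text
time: 3.38
eef_pos: [0.6029, 0.2019, 0.0406]
tcp_rot: [-0.117, 0.993, -0.0, -0.003]
contact_force: [-0.2, 0.2, 0.0]
opening: 0.231
```

servo_tool:
  increments: "0 0 0 0 0 -0.5 2; 0 0 0 0 0 -1.5 2; 0 0 0 0 0 -3 2; 0 0 0 0 0 -5 2; 0 0 0 0 0 -7.5 2; 0 0 0 0 0 -10 2; 0 0 0 0 0 -12 2; 0 0 0 0 0 -12 2; 0 0 0 0 0 -12 2"

```text
time: 4.13
eef_pos: [0.6048, 0.2023, 0.1634]
tcp_rot: [-0.117, 0.993, -0.0, -0.0]
contact_force: [-0.0, 0.2, -0.4]
opening: 0.232
```

Run:
```python
from h import *
st();snap('wrist','w4')
L=load('top0');r=ray
# mat corners from w1
```

```text
t 4.13 pos [0.6048 0.2023 0.1634] phi -2.9063 z [-0. -0. -1.] F [-0.   0.2 -0.4] open 0.232 q [ 0.16  0.25  1.72 -0.    1.17 -1.64]
```

View pics/w4.png

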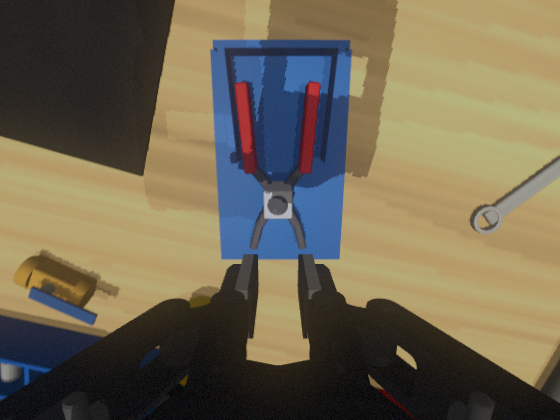

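The fingers closed to 20 mm without holding the hub, and the pliers are still in the cradle with the hub at (277,204). I'll find where the grasp point projects in the image.

Run:
```python
from h import *
for f,pos,phi in [('w3',[.6045,.2022,.0428],-2.9064),('w4',[.6048,.2023,.1634],-2.9063)]:
    L=load(f);T=L['T']
    c,s=np.cos(phi),np.sin(phi);Rt=np.array([[c,s,0],[s,-c,0],[0,0,-1.]])
    for off in [[0,0,.014],[0,0,0],[0,0,-.005],[.011,0,0.014],[-.011,0,.014],[0,.0425,.014],[0,-.0425,.014]]:
        P=np.array(pos)+Rt@np.array(off)
        uv=cv2.projectPoints(P[None],cv2.Rodrigues(T[:3,:3])[0],T[:3,3],L['K'],L['D'])[0][0,0]
        print(f,off,uv.round(1))
    P=np.array([.605,.2025,.052]);print('hub',cv2.projectPoints(P[None],cv2.Rodrigues(T[:3,:3])[0],T[:3,3],L['K'],L['D'])[0][0,0])
L=load('w4');p=L['p'];print(onz(L,[(277,205)],.052))
print(depthpts(L,[(277,192),(285,215),(242,300),(310,290),(250,262),(246,285),(304,280)]))
L=load('w3');print(depthpts(L,[(264,280),(278,280),(278,230),(213,270),(342,270),(213,262),(210,300)]))
```

```text
w3 [0, 0, 0.014] [277.9 248.2]
w3 [0, 0, 0] [277.9 258.2]
w3 [0, 0, -0.005] [277.9 262.2]
w3 [0.011, 0, 0.014] [277.9 230.5]
w3 [-0.011, 0, 0.014] [277.9 265.3]
w3 [0, 0.0425, 0.014] [350.3 248. ]
w3 [0, -0.0425, 0.014] [205.5 248.2]
hub [278.2815325  266.65658264]
w4 [0, 0, 0.014] [277.9 248.1]
w4 [0, 0, 0] [277.9 258.2]
w4 [0, 0, -0.005] [277.9 262.2]
w4 [0.011, 0, 0.014] [277.9 230.4]
w4 [-0.011, 0, 0.014] [277.9 265.2]
w4 [0, 0.0425, 0.014] [350.3 248. ]
w4 [0, -0.0425, 0.014] [205.5 248.2]
hub [277.92416712 205.43043293]
[[0.60480635 0.20161307 0.052     ]]
[[0.59329154 0.19887231 0.05235051]
 [0.61185337 0.21060994 0.05298964]
 [0.59714903 0.18735234 0.22233068]
 [0.5920065  0.21165254 0.21441369]
 [0.59748649 0.18757761 0.19045775]
 [0.5974509  0.18775537 0.21108688]
 [0.59301892 0.21032739 0.20540037]]
[[0.61415951 0.19701588 0.05206856]
 [0.61148745 0.20389803 0.05391631]
 [0.5919884  0.19927198 0.03325051]
 [0.60132401 0.17264333 0.07673338]
 [0.5883316  0.2266217  0.0769763 ]
 [0.60116039 0.17122359 0.069779  ]
 [0.60326073 0.17572732 0.09618795]]
```

```bash
python3 - <<'E'
from h import *
for f,pos,phi in [('wrist0',[.27356,.6165,.21755],None),('w1',[.5890,.1985,.2394],-2.911),('w3',[.6045,.2022,.0428],-2.9064),('w4',[.6048,.2023,.1634],-2.9063)]:
    L=load(f)
    if phi is None:
        phi=2*np.arctan2(.97826,.20736)
    c,s=np.cos(phi),np.sin(phi);Rt=np.array([[c,s,0],[s,-c,0],[0,0,-1.]])
    d=L['d']; v,u=np.where((d>0)&(d<.3)); v_=v<330
    u,v=u[v_],v[v_]
    P=(depthpts(L,np.c_[u,v])-np.array(pos))@Rt
    k=(np.abs(P[:,0])<.03)&(np.abs(P[:,1])<.07)&(P[:,2]>-.08)&(P[:,2]<.0)|((np.abs(P[:,0])<.03)&(d[v,u]<.16)&(np.abs(P[:,1])<.07))
    Q=P[k];uv=np.c_[u,v][k]
    print(f,len(Q))
    i=np.argsort(-Q[:,2])[:400:40]
    print(np.c_[uv[i],(Q[i]*1000).round(0),d[uv[i,1],uv[i,0]].round(3)])
E
python3 - <<'E'
import sys;sys.path.insert(0,'.')
from plant import ctrl
print(ctrl.camera_info('wrist')['camera_matrix'],ctrl.camera_info('wrist')['D'])
E
```

```text
wrist0 7259
[[ 1.86000000e+02  2.83000000e+02 -1.00000000e+00 -4.30000000e+01
  -2.50000000e+01  1.45999998e-01]
 [ 3.71000000e+02  2.81000000e+02  1.00000000e+00  4.30000000e+01
  -2.70000000e+01  1.43000007e-01]
 [ 3.71000000e+02  2.79000000e+02  3.00000000e+00  4.30000000e+01
  -2.80000000e+01  1.42000005e-01]
 [ 3.72000000e+02  2.75000000e+02  5.00000000e+00  4.30000000e+01
  -2.90000000e+01  1.41000003e-01]
 [ 3.74000000e+02  2.67000000e+02  9.00000000e+00  4.30000000e+01
  -2.90000000e+01  1.38999999e-01]
 [ 1.75000000e+02  2.66000000e+02  1.00000000e+01 -4.50000000e+01
  -3.00000000e+01  1.37999997e-01]
 [ 1.76000000e+02  2.66000000e+02  1.00000000e+01 -4.50000000e+01
  -3.00000000e+01  1.37999997e-01]
 [ 3.72000000e+02  2.91000000e+02 -2.00000000e+00  4.30000000e+01
  -3.10000000e+01  1.41000003e-01]
 [ 1.82000000e+02  2.80000000e+02  4.00000000e+00 -4.20000000e+01
  -3.10000000e+01  1.38999999e-01]
 [ 1.85000000e+02  3.07000000e+02 -1.00000000e+01 -4.20000000e+01
  -3.20000000e+01  1.42000005e-01]]
w1 9497
[[ 3.28000000e+02  2.77000000e+02 -4.00000000e+00  2.40000000e+01
  -
[... 2469 characters left out ...]
e-01]
 [ 2.51000000e+02  2.57000000e+02  1.00000000e+01 -1.30000000e+01
  -2.10000000e+01  1.47000000e-01]
 [ 2.57000000e+02  2.94000000e+02 -9.00000000e+00 -1.00000000e+01
  -2.20000000e+01  1.51999995e-01]
 [ 2.99000000e+02  2.58000000e+02  1.00000000e+01  1.00000000e+01
  -2.20000000e+01  1.44999996e-01]
 [ 2.33000000e+02  2.66000000e+02  7.00000000e+00 -2.10000000e+01
  -2.30000000e+01  1.45999998e-01]
 [ 2.51000000e+02  2.59000000e+02  1.00000000e+01 -1.20000000e+01
  -2.40000000e+01  1.43999994e-01]]
[[312.54975006   0.         277.65157722]
 [  0.         312.54975006 213.54997883]
 [  0.           0.           1.        ]] [-0.02814203  0.          0.          0.          0.        ]
```

The depth image puts the fingertips about 19–29 mm behind the reported TCP, depending on opening, so they sit about 30 mm higher than stated. I'll descend that much deeper in steps and watch the force.

servo_tool:
  increments: "0 0 0 0 0 0 5; 0 0 0 0 0 2 5; 0 0 0 0 0 5 5; 0 0 0 0 0 8 5; 0 0 0 0 0 11 5; 0 0 0 0 0 12.5 5; 0 0 0 0 0 13.5 5; 0 0 0 0 0 13.5 5; 0 0 0 0 0 13.5 5"

```text
time: 4.93
eef_pos: [0.6032, 0.202, 0.0258]
tcp_rot: [-0.117, 0.993, -0.0, -0.002]
contact_force: [0.1, 0.3, 0.6]
opening: 0.588
```

Run:
```python
from h import *
st();snap('wrist','w5')
L=load('w5');print(depthpts(L,[(219,262),(335,262),(278,300)]).round(4))
```

```text
t 4.93 pos [0.6032 0.202  0.0258] phi -2.9064 z [-0.005 -0.001 -1.   ] F [0.1 0.3 0.6] open 0.588 q [ 0.16  0.42  1.79 -0.    0.94 -1.64]
[[0.5999 0.1735 0.0517]
 [0.5873 0.2247 0.0526]
 [0.6121 0.2041 0.0528]]
```

View pics/w5.png

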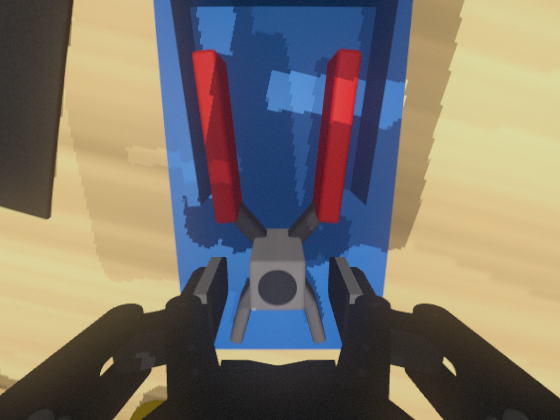

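Fingertips are at about the hub's top (hub circle at (278,287)), as measured. I'll go 17 mm lower and close.

servo_tool:
  increments: "0 0.003 0 0 0 0.8 5; 0 0.003 0 0 0 1.7 5; 0 0.003 0 0 0 1.7 5; 0 0.003 0 0 0 1.7 5"

```text
time: 5.32
eef_pos: [0.6023, 0.2018, 0.008]
tcp_rot: [-0.117, 0.993, -0.001, -0.005]
contact_force: [-0.7, -0.7, -0.3]
opening: 0.587
```

servo_tool:
  increments: "0 0 0 0 0 0 2; 0 0 0 0 0 0 2; 0 0 0 0 0 0 2; 0 0 0 0 0 0 2; 0 0 0 0 0 0 2; 0 0 0 0 0 0 2; 0 0 0 0 0 0 2"
  grip_force: 80

```text
time: 5.9
eef_pos: [0.6034, 0.202, 0.0092]
tcp_rot: [-0.117, 0.993, -0.0, -0.003]
contact_force: [1.1, -0.5, 1.8]
opening: 0.292
```

servo_tool:
  increments: "0 0 0 0 0 -0.5 2; 0 0 0 0 0 -1.5 2; 0 0 0 0 0 -3 2; 0 0 0 0 0 -5 2; 0 0 0 0 0 -7 2; 0 0 0 0 0 -9 2; 0 0 0 0 0 -11 2; 0 0 0 0 0 -11 2; 0 0 0 0 0 -11 2"

```text
time: 6.65
eef_pos: [0.6048, 0.2023, 0.121]
tcp_rot: [-0.117, 0.993, -0.0, -0.002]
contact_force: [0.0, 0.3, -2.1]
opening: 0.291
```

Run:
```python
from h import *
st();snap('wrist','w6');snap('scene','s6')
```

```text
t 6.65 pos [0.6048 0.2023 0.121 ] phi -2.9064 z [-0.004 -0.001 -1.   ] F [ 0.   0.3 -2.1] open 0.291 q [ 0.16  0.3   1.75 -0.    1.1  -1.64]
```

View pics/w6.png

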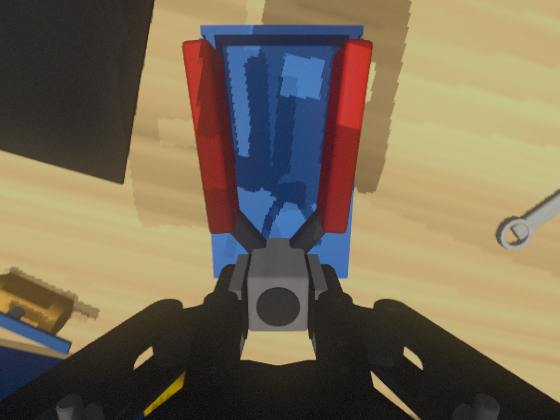

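View pics/s6.png

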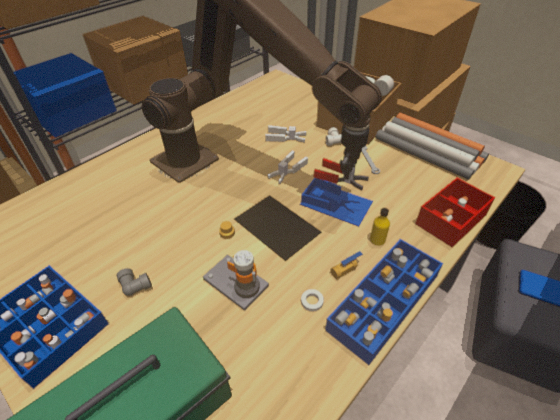

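The pliers are lifted, level and held by the hub at about (278,290). Next I'll carry them over the mat.

Run:
```python
from h import *
inc([.524,-.0135,.121],np.pi-.05)
```

```text
inc rv [-0.0013 -0.01    0.2853] cm [ 12.677 -19.119  -0.224] t 6.75
```

servo_tool:
  increments: "0 0 0.05 1.3 -2 0 2; 0 0 0.1 2.9 -4.4 0 2; 0 0 0.15 4.6 -7 0 2; 0 0 0.2 6.4 -9.7 0 2; 0 0 0.25 8.2 -12.4 0 2; 0 0 0.285 9.9 -15 0 2; 0 0 0.285 11.4 -17.2 0 2; 0 0 0.285 12.3 -18.5 0 2; 0 0 0.285 12.7 -19.1 0 2; 0 0 0.285 12.7 -19.1 0 2"

```text
time: 7.58
eef_pos: [0.5234, -0.0141, 0.1181]
tcp_rot: [0.026, 1.0, -0.001, -0.005]
contact_force: [-0.4, -1.1, -1.8]
opening: 0.291
```

servo_tool:
  increments: "0 0 0 0 0 0 2; 0 0 0 0 0 0 2"

```text
time: 7.75
eef_pos: [0.5247, -0.0123, 0.1191]
tcp_rot: [0.025, 1.0, -0.001, -0.004]
contact_force: [-0.9, -0.9, -1.4]
opening: 0.291
```

Run:
```python
from h import *
st();snap('top','t7');snap('wrist','w7')
inc([.524,-.0135,.014],np.pi-.05)
L=load('t7');p=L['p'];cv2.imwrite('pics/t7c.png',cv2.resize(p[140:270,240:410,::-1],None,fx=4.5,fy=4.5,interpolation=2))
```

```text
t 7.75 pos [ 0.5247 -0.0123  0.1191] phi 3.0925 z [-0.008 -0.001 -1.   ] F [-0.9 -0.9 -1.4] open 0.291 q [-0.22  0.07  2.02 -0.    1.06 -1.74]
inc rv [-0.002  -0.008   0.0016] cm [-3.0000e-03 -1.0900e-01  1.0541e+01] t 7.85
```

View pics/t7c.png

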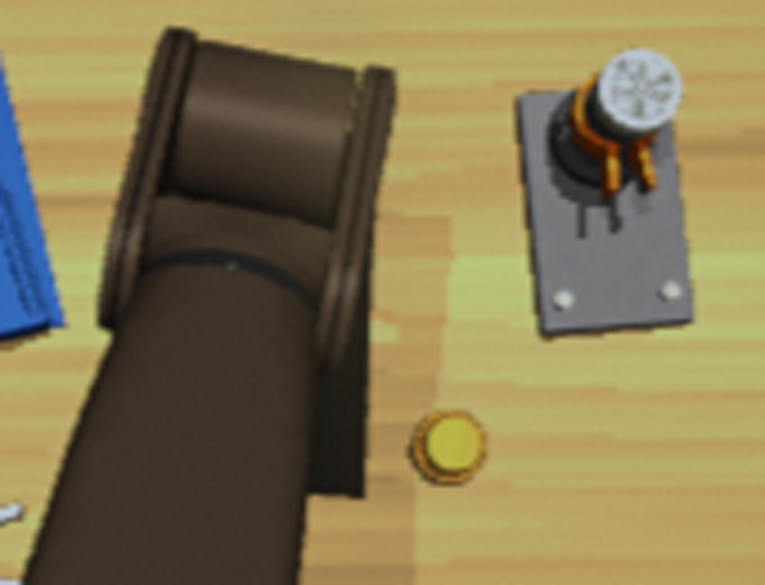

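View pics/w7.png

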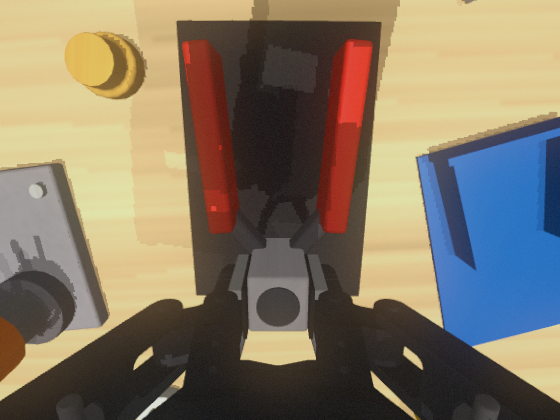

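The pliers hang over the mat, which spans (180,22)–(362,296) and is well aligned with them. Now lowering.

servo_tool:
  increments: "0 -0.005 0 0 0 2 2; 0 -0.005 0 0 0 5 2; 0 -0.005 0 0 0 7.5 2; 0 -0.005 0 0 0 9.2 2; 0 -0.005 0 0 0 10.2 2; 0 -0.005 0 0 0 10.2 2; 0 -0.005 0 0 0 10.2 2"

```text
time: 8.43
eef_pos: [0.5242, -0.013, 0.0177]
tcp_rot: [0.024, 1.0, -0.001, -0.001]
contact_force: [-0.1, -0.9, -2.2]
opening: 0.291
```

Run:
```python
from h import *
st();L=load('w7');c=onz(L,[(179,22),(381,22),(362,296),(194,296)],.004);print(c.round(4),c.mean(0))
```

```text
t 8.43 pos [ 0.5242 -0.013   0.0177] phi 3.0926 z [-0.003 -0.002 -1.   ] F [-0.1 -0.9 -2.2] open 0.291 q [-0.22  0.22  2.07 -0.    0.85 -1.74]
[[ 0.374  -0.0817  0.004 ]
 [ 0.3818  0.0753  0.004 ]
 [ 0.621   0.066   0.004 ]
 [ 0.6129 -0.099   0.004 ]] [ 0.49742215 -0.00985081  0.004     ]
```

Inside the mat with margin (tail would be at x≈0.42, tips at 0.58). Lowering in small steps to contact.

servo_tool:
  increments: "0 0 0 0 0 0.4 2; 0 0 0 0 0 0.7 2; 0 0 0 0 0 0.7 2; 0 0 0 0 0 0.7 2"

```text
time: 8.77
eef_pos: [0.5243, -0.0135, 0.0112]
tcp_rot: [0.025, 1.0, -0.001, -0.001]
contact_force: [0.0, 0.3, -1.5]
opening: 0.285
```

servo_tool:
  increments: "0 0 0 0 0 0.1 2; 0 0 0 0 0 0.2 2; 0 0 0 0 0 0.2 2"

```text
time: 9.02
eef_pos: [0.5245, -0.0136, 0.0094]
tcp_rot: [0.025, 1.0, -0.001, -0.001]
contact_force: [0.3, -0.1, 1.6]
opening: 0.291
```

Contact. Releasing and rising.

servo_tool:
  increments: "0 0 0 0 0 0 5; 0 0 0 0 0 0 5; 0 0 0 0 0 0 5; 0 0 0 0 0 0 5; 0 0 0 0 0 -1 5; 0 0 0 0 0 -3 5; 0 0 0 0 0 -6 5; 0 0 0 0 0 -9 5; 0 0 0 0 0 -12 5; 0 0 0 0 0 -14 5"

```text
time: 9.85
eef_pos: [0.5255, -0.0134, 0.1528]
tcp_rot: [0.025, 1.0, -0.002, 0.001]
contact_force: [0.8, 0.2, 0.3]
opening: 0.584
```

servo_tool:
  increments: "0 0 0 0 0 0 8.5; 0 0 0 0 0 0 8.5; 0 0 0 0 0 0 8.5"

```text
time: 10.1
eef_pos: [0.5236, -0.013, 0.148]
tcp_rot: [0.025, 1.0, -0.001, -0.002]
contact_force: [-0.9, -0.7, 0.7]
opening: 0.975
```

Run:
```python
from h import *
st();snap('wrist','w8');st()
```

```text
t 10.1 pos [ 0.5236 -0.013   0.148 ] phi 3.0919 z [-0.004 -0.002 -1.   ] F [-0.9 -0.7  0.7] open 0.975 q [-0.22  0.03  2.01 -0.    1.11 -1.74]
t 10.15 pos [ 0.5231 -0.0129  0.1472] phi 3.0918 z [-0.006 -0.002 -1.   ] F [-0.3  0.9 -0. ] open 0.99 q [-0.22  0.03  2.01 -0.    1.11 -1.74]
```

View pics/w8.png

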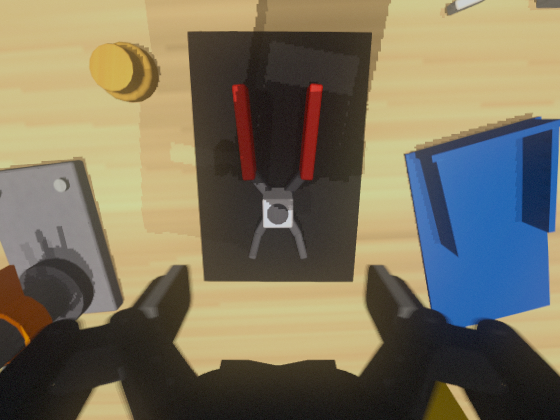

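The pliers lie flat on the mat with the hub at (278,212) and handles at (244,132) and (312,132). While the gripper is empty I'll take a close look at the clip.

Run:
```python
from h import *
L=load('w8');p=L['p'];hsv=cv2.cvtColor(p,cv2.COLOR_RGB2HSV)
m=cv2.inRange(hsv,(0,120,60),(8,255,255))|cv2.inRange(hsv,(172,120,60),(180,255,255));m[190:]=0;m[:,:220]=0;m[:,335:]=0
for c in cv2.findContours(m,0,2)[0]:
    if cv2.contourArea(c)>100: r=cv2.minAreaRect(c);print('red',r,onz(L,cv2.boxPoints(r),.034).round(4).tolist(),onz(L,[r[0]],.034))
print('hub',onz(L,[(278,212)],.052))
inc([.56,-.243,.22],np.pi-.05)
```

```text
red ((243.94586181640625, 131.64352416992188), (97.03389739990234, 16.223766326904297), 84.0938491821289) [[0.421, -0.0457, 0.034], [0.4205, -0.0326, 0.034], [0.4994, -0.0299, 0.034], [0.5001, -0.0441, 0.034]] [[ 0.45872413 -0.03806407  0.034     ]]
red ((309.87249755859375, 131.22702026367188), (15.810998916625977, 97.4107437133789), 5.931527137756348) [[0.5009, 0.005, 0.034], [0.4225, 0.0158, 0.034], [0.4243, 0.0284, 0.034], [0.5031, 0.0187, 0.034]] [[0.46118673 0.01713859 0.034     ]]
hub [[ 0.52500636 -0.01281711  0.052     ]]
inc rv [-0.0018 -0.0054  0.0002] cm [ -4.789 -22.808  -7.262] t 10.15
```

servo_tool:
  increments: "0 0 0 -0.5 -3 -2.5 8.5; 0 0 0 -1 -6 -5 8.5; 0 0 0 -2 -9.5 -7 8.5; 0 0 0 -3 -13 -7.2 8.5; 0 0 0 -4 -16.5 -7.2 8.5; 0 0 0 -4.8 -20 -7.2 8.5; 0 0 0 -4.8 -22.8 -7.2 8.5; 0 0 0 -4.8 -22.8 -7.2 8.5; 0 0 0 -4.8 -22.8 -7.2 8.5"

```text
time: 10.9
eef_pos: [0.56, -0.2439, 0.2185]
tcp_rot: [0.026, 1.0, 0.0, -0.003]
contact_force: [-1.1, -0.7, 1.4]
opening: 0.994
```

Run:
```python
from h import *
st();p,d=snap('wrist','w9');st()
```

```text
t 10.9 pos [ 0.56   -0.2439  0.2185] phi 3.0891 z [-0.006  0.001 -1.   ] F [-1.1 -0.7  1.4] open 0.994 q [-0.58  0.15  1.74 -0.    1.26 -2.09]
t 10.95 pos [ 0.5602 -0.2428  0.2189] phi 3.0907 z [-0.006  0.001 -1.   ] F [-0.1  0.2 -0.2] open 0.994 q [-0.57  0.15  1.74 -0.    1.26 -2.09]
```

View pics/w9.png

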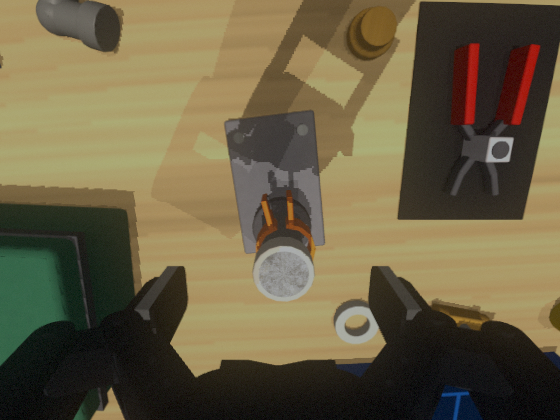

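The clip's ears are at about (268,210) and (291,209), pointing up in the image toward the robot. The cap is at (283,273).

Run:
```python
from h import *
L=load('w9');p=L['p'];hsv=cv2.cvtColor(p,cv2.COLOR_RGB2HSV)
cv2.imwrite('pics/w9c.png',cv2.resize(p[180:310,225:345,::-1],None,fx=4.5,fy=4.5,interpolation=cv2.INTER_NEAREST))
m=cv2.inRange(hsv,(5,140,60),(22,255,255));m[:185]=0;m[236:]=0;m[:,:250]=0;m[:,:]=m
m[:,310:]=0
v,u=np.where(m>0)
P=depthpts(L,np.c_[u,v])
for r in range(190,236,3):
    uu=np.where(m[r])[0]
    if len(uu): 
        Q=depthpts(L,np.c_[uu,np.full(len(uu),r)]); print(r,uu.tolist(),Q[:,2].round(3).tolist())
m2=cv2.inRange(hsv,(0,0,90),(180,60,255));m2[:240]=0;m2[305:]=0;m2[:,:248]=0;m2[:,318:]=0
c=max(cv2.findContours(m2,0,2)[0],key=cv2.contourArea);print(cv2.minEnclosingCircle(c),onz(L,[cv2.minEnclosingCircle(c)[0]],.15))
(e)=cv2.fitEllipse(c);print(e,onz(L,[e[0]],.15))
```

```text
190 [287, 288, 289, 290] [0.079, 0.079, 0.079, 0.076]
193 [287, 288, 289, 290] [0.092, 0.093, 0.093, 0.092]
196 [263, 264, 265, 266, 287, 288, 289, 290, 291] [0.088, 0.09, 0.09, 0.092, 0.103, 0.105, 0.105, 0.105, 0.104]
199 [262, 263, 264, 265, 266, 286, 287, 288, 289, 290, 291, 292] [0.099, 0.1, 0.103, 0.1, 0.095, 0.104, 0.105, 0.107, 0.104, 0.105, 0.107, 0.026]
202 [261, 262, 263, 264, 265, 266, 267, 287, 288, 289, 290, 291, 292] [0.106, 0.107, 0.104, 0.105, 0.105, 0.102, 0.094, 0.105, 0.105, 0.105, 0.106, 0.105, 0.038]
205 [262, 263, 264, 265, 266, 267, 268, 287, 288, 289, 290, 291, 292] [0.106, 0.106, 0.106, 0.105, 0.105, 0.1, 0.094, 0.105, 0.105, 0.106, 0.105, 0.106, 0.039]
208 [262, 263, 264, 265, 266, 267, 268, 287, 288, 289, 290, 291, 292] [0.107, 0.106, 0.106, 0.105, 0.106, 0.106, 0.1, 0.105, 0.106, 0.106, 0.105, 0.105, 0.106]
211 [264, 265, 266, 267, 268, 269, 270, 271, 287, 288, 289, 290, 291, 292, 293] [0.105, 0.106, 0.105, 0.105, 0.105, 0.098, 0.087, 0.078, 0.105, 0.105, 0.105, 0.105, 0.105, 0.106, 0.038]
214 [264, 265, 266, 267, 268, 269, 270, 271, 272, 288, 289, 290, 2
[... 1803 characters left out ...]
5, 0.089, 0.088]
232 [260, 261, 262, 263, 264, 265, 266, 267, 268, 269, 270, 271, 301, 302, 303, 304, 305, 306, 307, 308, 309] [0.09, 0.097, 0.102, 0.104, 0.104, 0.103, 0.104, 0.104, 0.104, 0.104, 0.104, 0.103, 0.104, 0.104, 0.103, 0.104, 0.104, 0.104, 0.101, 0.099, 0.096]
235 [258, 259, 260, 261, 262, 263, 264, 265, 266, 304, 305, 306, 307, 308, 309] [0.09, 0.095, 0.102, 0.103, 0.375, 0.103, 0.104, 0.104, 0.097, 0.104, 0.104, 0.104, 0.103, 0.104, 0.103]
((283.2762145996094, 271.7620849609375), 31.014787673950195) [[ 0.60277457 -0.24159728  0.15      ]]
((283.1684875488281, 272.6843566894531), (55.621158599853516, 61.28434753417969), 88.88972473144531) [[ 0.60357561 -0.24172157  0.15      ]]
```

View pics/w9c.png

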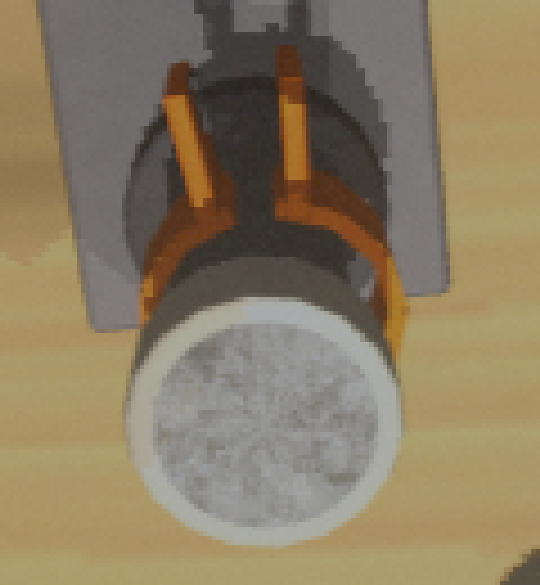

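Run:
```python
from h import *
L=load('w9')
A=onz(L,[(264.2,201.5),(270.3,225.5)],.105);B=onz(L,[(289.2,196.7),(291,222)],.105)
print(A,B)
M=(A+B)/2;print('mid',M,np.arctan2((M[1]-M[0])[1],(M[1]-M[0])[0]))
a=lambda X:np.arctan2((X[1]-X[0])[1],(X[1]-X[0])[0]);print(a(A),a(B))
# depth-based pts on top faces
p=L['p'];hsv=cv2.cvtColor(p,cv2.COLOR_RGB2HSV);m=cv2.inRange(hsv,(5,140,60),(22,255,255));m[:195]=0;m[222:]=0;m[:,:250]=0;m[:,310:]=0
v,u=np.where(m>0);P=depthpts(L,np.c_[u,v]);k=(P[:,2]>.1035)&(P[:,2]<.109);P=P[k]
for s in (P[:,1]<-.242,P[:,1]>-.242):
    Q=P[s];f=cv2.fitLine(Q[:,:2].astype(np.float32),2,0,.01,.01).ravel();print(len(Q),Q.mean(0),f,np.arctan(f[1]/f[0]),Q.min(0),Q.max(0))
```

```text
[[ 0.55581634 -0.25547044  0.105     ]
 [ 0.57852608 -0.25140413  0.105     ]] [[ 0.55264057 -0.23309012  0.105     ]
 [ 0.57620402 -0.232478    0.105     ]]
mid [[ 0.55422845 -0.24428028  0.105     ]
 [ 0.57736505 -0.24194106  0.105     ]] 0.10076229328465673
0.17717831426109767 0.02597183664685266
116 [ 0.56448557 -0.2547158   0.10540852] [ 0.97996014  0.19919366  0.56448555 -0.2547158 ] 0.20053501 [ 0.55454055 -0.25848925  0.10387474] [ 0.57444278 -0.2505337   0.10691476]
136 [ 0.56351396 -0.23335073  0.10538578] [ 0.99994135  0.01082896  0.56351393 -0.23335072] 0.010829169 [ 0.55196255 -0.23600389  0.10405673] [ 0.57537841 -0.23096925  0.1071391 ]
```

The ears measure 21 mm apart with their middle line at yaw ≈ 0.10. Their mid-centre is ≈ (0.5635, −0.2445) and the pipe axis ≈ (0.605, −0.241). Now back to the pliers to take the handles.

Run:
```python
from h import *
inc([.460,-.010,.08],np.pi-.048)
```

```text
inc rv [ 0.0003 -0.006  -0.0029] cm [11.105 22.733 13.958] t 10.95
```

servo_tool:
  increments: "0 -0.005 0 1.5 3 0 8.5; 0 -0.005 0 3 6 0 8.5; 0 -0.005 0 4.5 9.5 1 8.5; 0 -0.005 0 6 13 3 8.5; 0 -0.005 0 7.5 16 5 8.5; 0 -0.005 0 9 19 8 8.5; 0 -0.005 0 10.5 22 10.5 8.5; 0 -0.005 0 11.1 22.7 13 8.5; 0 -0.005 0 11.1 22.7 14 8.5; 0 -0.005 0 11.1 22.7 14 8.5"

```text
time: 11.78
eef_pos: [0.458, -0.0092, 0.0778]
tcp_rot: [0.023, 1.0, -0.0, -0.002]
contact_force: [-0.2, 0.4, -0.3]
opening: 0.994
```

servo_tool:
  increments: "0 0 0 0 0 0 8.5; 0 0 0 0 0 0 8.5"

```text
time: 11.95
eef_pos: [0.4631, -0.0121, 0.0827]
tcp_rot: [0.025, 1.0, -0.002, 0.003]
contact_force: [0.3, -0.6, 1.1]
opening: 0.997
```

Run:
```python
from h import *
st();p,d=snap('wrist','w10');st()
inc([.460,-.010,-.013],np.pi-.048)
L=load('w10');p=L['p'];hsv=cv2.cvtColor(p,cv2.COLOR_RGB2HSV)
m=cv2.inRange(hsv,(0,120,60),(8,255,255))|cv2.inRange(hsv,(172,120,60),(180,255,255));m[:100]=m[:100];
for c in cv2.findContours(m,0,2)[0]:
    if cv2.contourArea(c)>200: r=cv2.minAreaRect(c);print('red',r,onz(L,cv2.boxPoints(r),.034).round(4).tolist(),onz(L,[r[0]],.034))
```

```text
t 11.95 pos [ 0.4631 -0.0121  0.0827] phi 3.0912 z [ 0.006 -0.003 -1.   ] F [ 0.3 -0.6  1.1] open 0.997 q [-0.24 -0.03  2.19 -0.    0.97 -1.76]
t 12.0 pos [ 0.4633 -0.0123  0.0829] phi 3.0909 z [ 0.006 -0.003 -1.   ] F [ 0.5 -0.7 -0.1] open 0.994 q [-0.24 -0.03  2.19 -0.    0.97 -1.76]
inc rv [-0.0032  0.0064 -0.0027] cm [0.403 0.24  9.59 ] t 12.0
red ((319.40435791015625, 220.66204833984375), (21.893207550048828, 114.08920288085938), 6.581944942474365) [[0.5009, 0.0037, 0.034], [0.4192, 0.0146, 0.034], [0.4216, 0.0287, 0.034], [0.5037, 0.0195, 0.034]] [[0.45906961 0.01685453 0.034     ]]
red ((239.98300170898438, 220.91993713378906), (113.74427795410156, 21.563247680664062), 83.19094848632812) [[0.4181, -0.0458, 0.034], [0.4172, -0.0317, 0.034], [0.4993, -0.0287, 0.034], [0.5006, -0.0444, 0.034]] [[ 0.45649866 -0.03768911  0.034     ]]
```

View pics/w10.png

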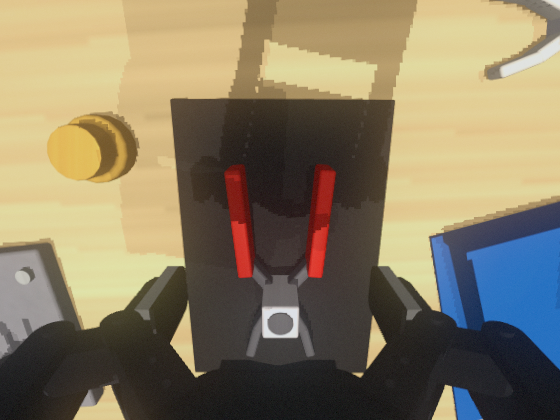

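The handles at (240,220) and (319,220) are centred between the open fingers. Lowering.

servo_tool:
  increments: "0 0.005 0 0.2 0.15 2 8.5; 0 0.005 0 0.4 0.24 4 8.5; 0 0.005 0 0.4 0.24 6 8.5; 0 0.005 0 0.4 0.24 8 8.5; 0 0.005 0 0.4 0.24 8.6 8.5; 0 0.005 0 0.4 0.24 8.6 8.5; 0 0.005 0 0.4 0.24 8.6 8.5"

```text
time: 12.58
eef_pos: [0.4587, -0.0095, -0.0041]
tcp_rot: [0.025, 1.0, -0.001, -0.0]
contact_force: [0.8, -0.1, -0.7]
opening: 0.992
```

Run:
```python
from h import *
st();p,d=snap('wrist','w11');st()
inc([.460,-.010,-.013],np.pi-.048)
L=load('w11');print(depthpts(L,[(172,272),(385,272),(160,290),(395,290)]).round(4))
```

```text
t 12.58 pos [ 0.4587 -0.0095 -0.0041] phi 3.091 z [-0.001 -0.003 -1.   ] F [ 0.8 -0.1 -0.7] open 0.992 q [-0.24  0.14  2.23 -0.    0.78 -1.76]
t 12.63 pos [ 0.4591 -0.0095 -0.0037] phi 3.0912 z [ 0.    -0.003 -1.   ] F [ 0.3  0.1 -0.2] open 0.994 q [-0.24  0.13  2.23 -0.    0.78 -1.76]
inc rv [-0.0028  0.0002 -0.0024] cm [-0.096 -0.046  0.933] t 12.63
[[ 0.4464 -0.0537  0.032 ]
 [ 0.4506  0.0365  0.0325]
 [ 0.4463 -0.0534  0.047 ]
 [ 0.4511  0.0359  0.0464]]
```

View pics/w11.png

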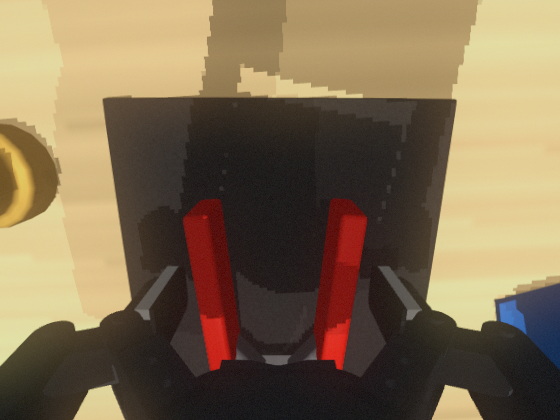

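The fingers straddle both handles with clearance, tips at about z = 0.027. I'll go 9 mm deeper and close part-way to 62 mm.

servo_tool:
  increments: "0 0 0 0 -0.05 0.5 8.5; 0 0 0 0 -0.05 0.9 8.5; 0 0 0 0 -0.05 0.9 8; 0 0 0 0 -0.05 0.9 7.5; 0 0 0 0 -0.05 0.9 7; 0 0 0 0 -0.05 0.9 6.6; 0 0 0 0 -0.05 0.9 6.3; 0 0 0 0 -0.05 0.9 6.2; 0 0 0 0 -0.05 0.9 6.2; 0 0 0 0 -0.05 0.9 6.2"
  grip_force: 60

```text
time: 13.47
eef_pos: [0.4577, -0.0094, -0.0125]
tcp_rot: [0.025, 1.0, -0.001, -0.002]
contact_force: [-5.0, 0.8, 13.1]
opening: 0.733
```

Run:
```python
from h import *
st();p,d=snap('wrist','w12');st()
```

```text
t 13.47 pos [ 0.4577 -0.0094 -0.0125] phi 3.0924 z [-0.004 -0.002 -1.   ] F [-5.   0.8 13.1] open 0.733 q [-0.24  0.15  2.23 -0.    0.76 -1.76]
t 13.52 pos [ 0.4578 -0.0094 -0.0125] phi 3.0925 z [-0.004 -0.002 -1.   ] F [-5.3  0.5 13.2] open 0.73 q [-0.24  0.15  2.23 -0.    0.76 -1.76]
```

View pics/w12.png

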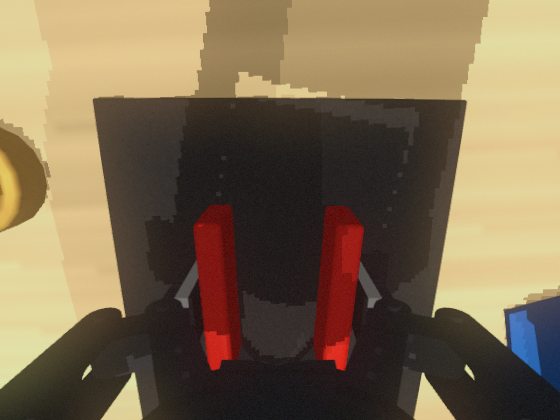

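The handles are held part-shut at an opening of 62 mm. Lifting a little to check.

servo_tool:
  increments: "0 0 0 0 0 -0.5 6.2; 0 0 0 0 0 -1 6.2; 0 0 0 0 0 -2 6.2; 0 0 0 0 0 -3 6.2; 0 0 0 0 0 -4 6.2; 0 0 0 0 0 -4 6.2; 0 0 0 0 0 -4 6.2"

```text
time: 14.1
eef_pos: [0.4583, -0.0094, 0.0269]
tcp_rot: [0.025, 1.0, -0.001, -0.0]
contact_force: [0.4, -0.9, -1.8]
opening: 0.726
```

Run:
```python
from h import *
st();snap('wrist','w13');snap('scene','s13')
L=load('s13');cv2.imwrite('pics/s13c.png',cv2.resize(L['p'][150:310,190:390,::-1],None,fx=4,fy=4,interpolation=2))
```

```text
t 14.1 pos [ 0.4583 -0.0094  0.0269] phi 3.0918 z [-0.    -0.003 -1.   ] F [ 0.4 -0.9 -1.8] open 0.726 q [-0.24  0.07  2.22 -0.    0.85 -1.76]
```

View pics/w13.png

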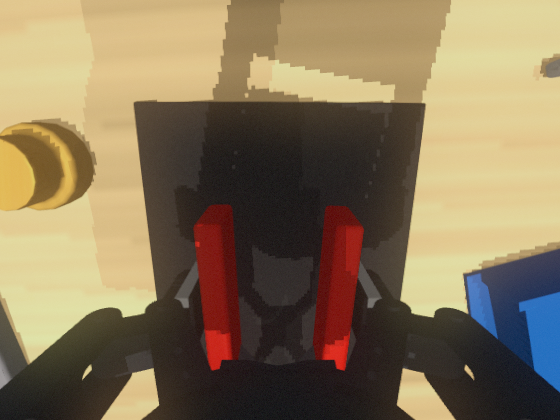

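View pics/s13c.png

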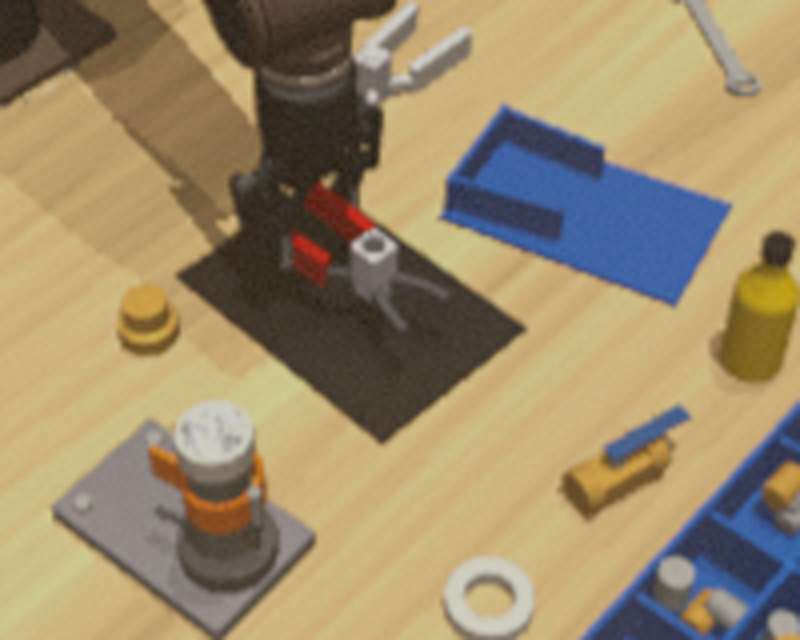

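The pliers are held level, off the mat. Next I'll carry them to a pre-position behind and above the ears.

Run:
```python
from h import *
inc([.43,-.257,.112],np.pi+.10)
```

```text
inc rv [-0.002  -0.0031 -0.1498] cm [  1.508 -24.908  -8.572] t 14.2
```

servo_tool:
  increments: "0 0 0 0 -0.5 -3 6.2; 0 0 -0.02 0.2 -2 -6 6.2; 0 0 -0.04 0.5 -4.8 -8.6 6.2; 0 0 -0.06 0.8 -8 -8.6 6.2; 0 0 -0.08 1 -11.3 -8.6 6.2; 0 0 -0.1 1.2 -14.6 -8.6 6.2; 0 0 -0.12 1.4 -17.9 -8.6 6.2; 0 0 -0.14 1.5 -21 -8.6 6.2; 0 0 -0.15 1.5 -23.3 -8.6 6.2; 0 0 -0.15 1.5 -24.9 -8.6 6.2"

```text
time: 15.03
eef_pos: [0.4296, -0.2591, 0.1117]
tcp_rot: [-0.049, 0.999, -0.001, -0.002]
contact_force: [0.2, -0.1, -2.4]
opening: 0.725
```

servo_tool:
  increments: "0 0 0 0 0 0 6.2; 0 0 0 0 0 0 6.2; 0 0 0 0 0 0 6.2"

```text
time: 15.28
eef_pos: [0.4299, -0.2559, 0.1115]
tcp_rot: [-0.05, 0.999, -0.0, -0.002]
contact_force: [0.1, 0.7, -0.9]
opening: 0.727
```

Run:
```python
from h import *
st();snap('wrist','w14');snap('scene','s14');snap('top','t14')
L=load('s14');cv2.imwrite('pics/s14c.png',cv2.resize(L['p'][200:320,170:330,::-1],None,fx=5,fy=5,interpolation=2))
L=load('t14');cv2.imwrite('pics/t14c.png',cv2.resize(L['p'][130:250,310:450,::-1],None,fx=5,fy=5,interpolation=2))
inc([.4521,-.2557,.112],np.pi+.10)
```

```text
t 15.28 pos [ 0.4299 -0.2559  0.1115] phi -3.0414 z [-0.004 -0.    -1.   ] F [ 0.1  0.7 -0.9] open 0.727 q [-0.74  0.02  2.09 -0.    1.04 -2.41]
inc rv [-0.001  -0.0035  0.0016] cm [-2.173 -0.22  -0.006] t 15.43
```

View pics/w14.png

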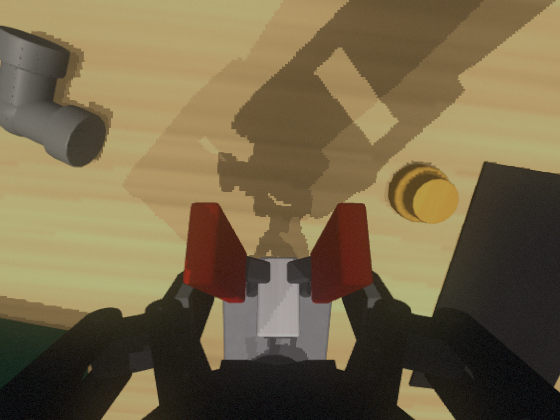

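View pics/s14c.png

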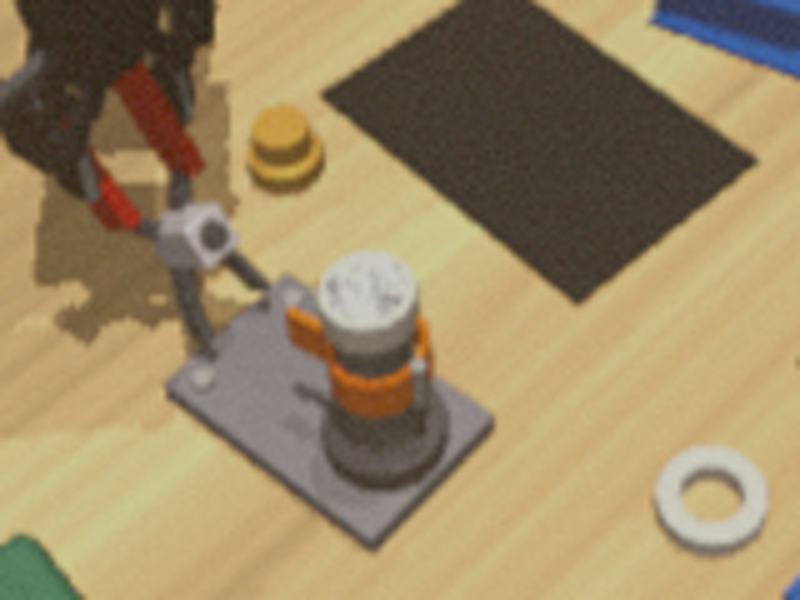

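View pics/t14c.png

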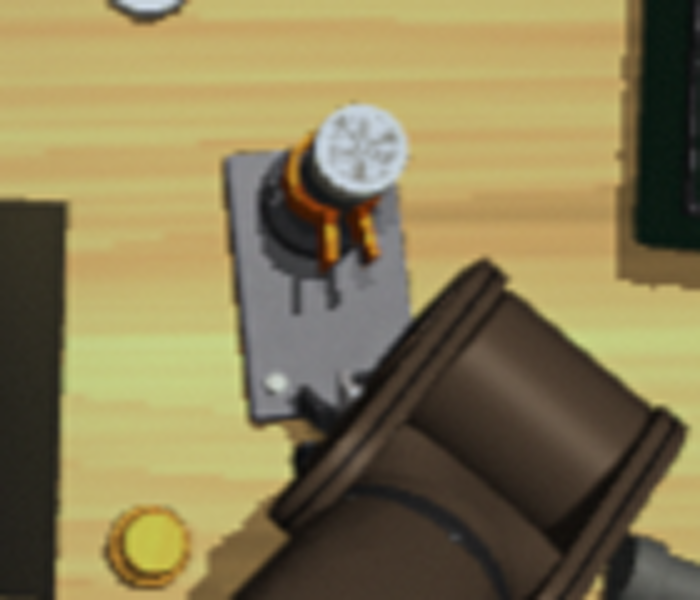

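The scene crop shows the pliers have pitched nose-down in the grip, with the jaws low at about (200,340). They pivoted because I moved fast with a light hold behind the centre of mass. I'll go back gently, lay them flat on the mat and take them again nearer the centre of mass.

Run:
```python
from h import *
inc([.455,-.010,.112],np.pi-.05)
L=load('w14');print(depthpts(L,[(278,300),(278,330),(278,270),(205,215),(350,215)]).round(3))
```

```text
inc rv [-0.0013 -0.0034  0.1516] cm [-4.954 24.194 -0.041] t 15.43
[[ 0.462 -0.252  0.1  ]
 [ 0.477 -0.251  0.11 ]
 [ 0.448 -0.254  0.089]
 [ 0.394 -0.286  0.161]
 [ 0.388 -0.234  0.161]]
```

servo_tool:
  increments: "0 0 0 0 0.1 -0.5 6.2; 0 0 0.01 -0.1 0.5 -1.5 6.2; 0 0 0.02 -0.3 1.3 -2.5 6.2; 0 0 0.03 -0.5 2.4 -3 6.2; 0 0 0.05 -0.8 3.9 -3 6.2; 0 0 0.06 -1.1 5.5 -3 6.2; 0 0 0.07 -1.5 7.3 -3 6.2; 0 0 0.08 -1.9 9.2 -3 6.2; 0 0 0.1 -2.3 11.2 -3 6.2; 0 0 0.11 -2.7 13.2 -3 6.2"

```text
time: 16.27
eef_pos: [0.4446, -0.1214, 0.1437]
tcp_rot: [0.005, 1.0, -0.001, -0.0]
contact_force: [0.2, 0.8, -1.6]
opening: 0.732
```

servo_tool:
  increments: "0 0 0.01 -0.4 1.9 0 6.2; 0 0 0.02 -0.8 3.8 0 6.2; 0 0 0.03 -1.1 5.6 0 6.2; 0 0 0.04 -1.5 7.3 0 6.2; 0 0 0.04 -1.8 8.8 0 6.2; 0 0 0.04 -2.1 10 0 6.2; 0 0 0.04 -2.2 10.7 0 6.2; 0 0 0.04 -2.25 11 0 6.2; 0 0 0.04 -2.25 11 0 6.2"

```text
time: 17.02
eef_pos: [0.4678, -0.0124, 0.1425]
tcp_rot: [0.024, 1.0, -0.001, -0.001]
contact_force: [-0.2, 0.9, -1.7]
opening: 0.729
```

Run:
```python
from h import *
st();snap('wrist','w15');snap('scene','s15')
L=load('s15');cv2.imwrite('pics/s15c.png',cv2.resize(L['p'][140:300,180:380,::-1],None,fx=4,fy=4,interpolation=2))
```

```text
t 17.02 pos [ 0.4678 -0.0124  0.1425] phi 3.093 z [-0.002 -0.002 -1.   ] F [-0.2  0.9 -1.7] open 0.729 q [-0.24 -0.1   2.14 -0.    1.1  -1.76]
```

View pics/s15c.png

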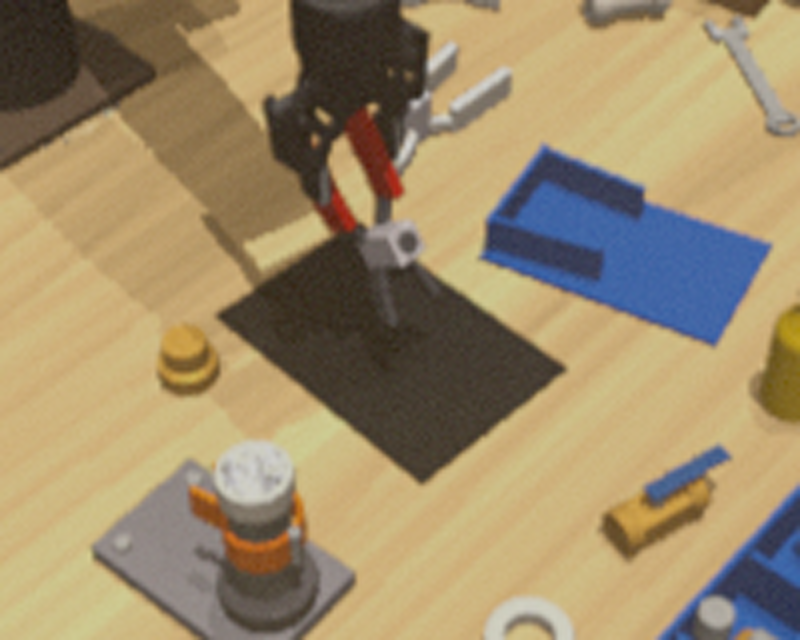

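View pics/w15.png

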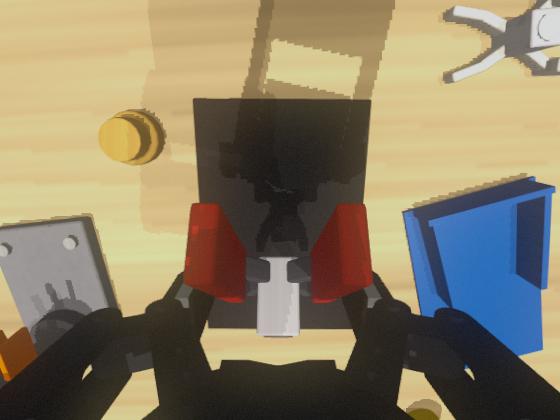

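The pitch is about 55°. I'll bring the jaw tips onto the mat, then lower along an arc backing away about the tips, so the pliers rotate flat in the grip.

servo_tool:
  increments: "0 0 0 -0.3 0 0.2 6.2; 0 0 0 -1 0 0.6 6.2; 0 0 0 -2 0 1.4 6.2; 0 0 0 -3 0 2.4 6.2; 0 0 0 -4 0 3.4 6.2; 0 0 0 -4.8 0 4.2 6.2; 0 0 0 -5.2 0 4.7 6.2; 0 0 0 -5.2 0 4.7 6.2; 0 0 0 -5.2 0 4.7 6.2"

```text
time: 17.87
eef_pos: [0.5193, -0.016, 0.0941]
tcp_rot: [0.025, 1.0, -0.001, -0.002]
contact_force: [-0.1, -0.3, -2.4]
opening: 0.729
```

Run:
```python
from h import *
st();snap('scene','s16')
L=load('s16');cv2.imwrite('pics/s16c.png',cv2.resize(L['p'][140:300,180:380,::-1],None,fx=4,fy=4,interpolation=2))
```

```text
t 17.87 pos [ 0.5193 -0.016   0.0941] phi 3.0913 z [-0.004 -0.002 -1.   ] F [-0.1 -0.3 -2.4] open 0.729 q [-0.22  0.09  2.05 -0.    1.01 -1.74]
```

View pics/s16c.png

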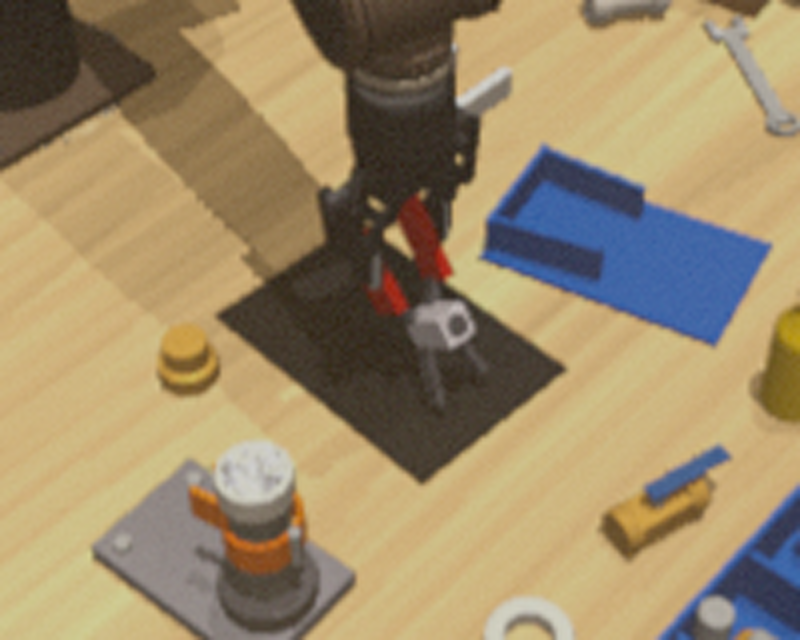

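servo_tool:
  increments: "0 0 0 0 0 0.6 6.2; 0 0 0 0 0 1.2 6.2; 0 0 0 0.2 0 1.6 6.2; 0 0 0 0.9 0 2.1 6.2; 0 0 0 1.8 0 2.8 6.2"

```text
time: 18.33
eef_pos: [0.5022, -0.0153, 0.0688]
tcp_rot: [0.025, 1.0, -0.002, -0.0]
contact_force: [-2.9, 1.2, 2.2]
opening: 0.727
```

servo_tool:
  increments: "0 0 0 0.8 0 0.8 6.2; 0 0 0 1.5 0 1.5 6.2; 0 0 0 2.1 0 2.3 6.2; 0 0 0 2.75 0 3.2 6.2; 0 0 0 2.75 0 3.2 6.2"

```text
time: 18.75
eef_pos: [0.4709, -0.013, 0.0321]
tcp_rot: [0.025, 1.0, -0.001, -0.004]
contact_force: [-0.6, -0.3, -0.9]
opening: 0.723
```

Run:
```python
from h import *
st();snap('scene','s17');snap('wrist','w17')
L=load('s17');cv2.imwrite('pics/s17c.png',cv2.resize(L['p'][140:300,180:380,::-1],None,fx=4,fy=4,interpolation=2))
```

```text
t 18.75 pos [ 0.4709 -0.013   0.0321] phi 3.0916 z [-0.008 -0.001 -1.   ] F [-0.6 -0.3 -0.9] open 0.723 q [-0.24  0.09  2.19 -0.    0.87 -1.76]
```

View pics/s17c.png

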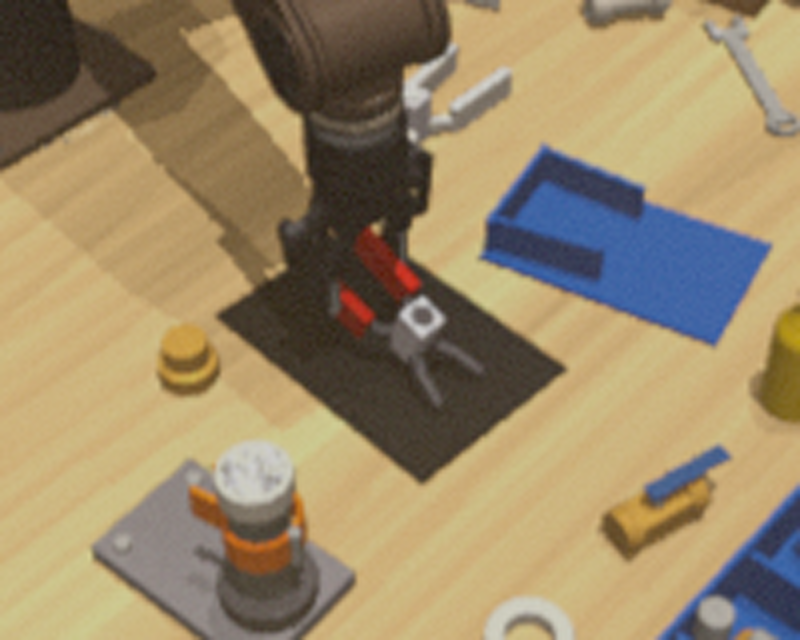

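View pics/w17.png

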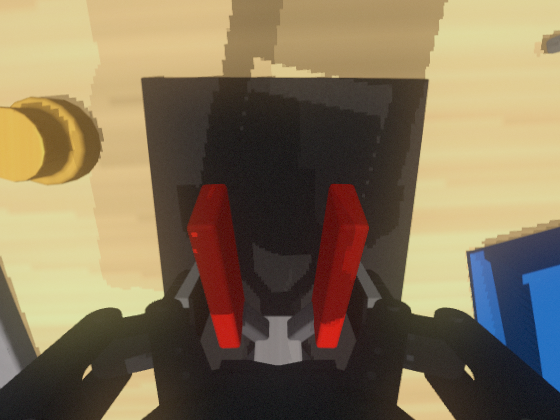

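The arc is working: the pliers are now only about 20° nose-down. Continuing.

servo_tool:
  increments: "0 0 0 0.3 0 0.8 6.2; 0 0 0 0.7 0 1.6 6.2; 0 0 0 1 0 2.4 6.2; 0 0 0 1.2 0 3.1 6.2; 0 0 0 1.4 0 3.8 6.2; 0 0 0 1.5 0 4.4 6.2; 0 0 0 1.5 0 4.4 6.2; 0 0 0 1.5 0 4.4 6.2"

```text
time: 19.52
eef_pos: [0.4589, -0.013, -0.0095]
tcp_rot: [0.025, 1.0, -0.001, -0.001]
contact_force: [0.2, -0.4, -0.4]
opening: 0.726
```

Run:
```python
from h import *
st();snap('scene','s18');snap('wrist','w18')
L=load('s18');cv2.imwrite('pics/s18c.png',cv2.resize(L['p'][140:300,180:380,::-1],None,fx=4,fy=4,interpolation=2))
```

```text
t 19.52 pos [ 0.4589 -0.013  -0.0095] phi 3.0918 z [-0.003 -0.002 -1.   ] F [ 0.2 -0.4 -0.4] open 0.726 q [-0.25  0.15  2.22 -0.    0.77 -1.77]
```

View pics/s18c.png

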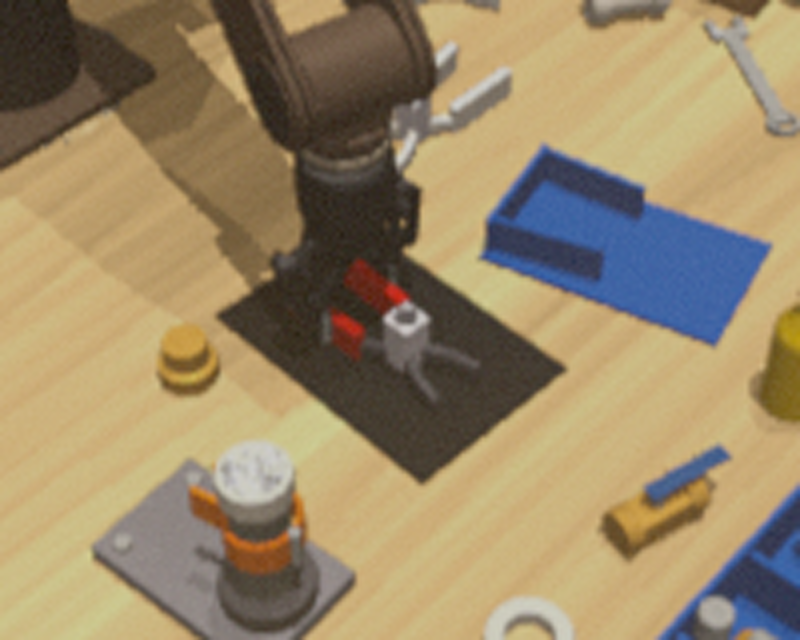

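View pics/w18.png

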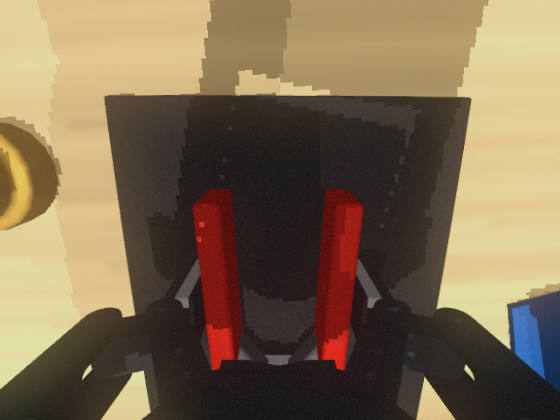

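Nearly flat. I'll lower the last 3 mm, release, rise and measure again.

servo_tool:
  increments: "0 0 0 0 0 0.2 6.2; 0 0 0 0 0 0.35 6.2; 0 0 0 0 0 0.35 6.2"

```text
time: 19.87
eef_pos: [0.4596, -0.0131, -0.0111]
tcp_rot: [0.025, 1.0, -0.001, -0.001]
contact_force: [-2.4, 0.5, 10.6]
opening: 0.725
```

servo_tool:
  increments: "0 0 0 0 0 0 6.6; 0 0 0 0 0 0 7.2; 0 0 0 0 0 0 8.5; 0 0 0 0 0 0 8.5; 0 0 0 0 0 0 8.5; 0 0 0 0 0 -1 8.5; 0 0 0 0 0 -3 8.5; 0 0 0 0 0 -6 8.5; 0 0 0 0 0 -9 8.5; 0 0 0 0 0 -12 8.5"

```text
time: 20.7
eef_pos: [0.4586, -0.0127, 0.109]
tcp_rot: [0.025, 1.0, -0.001, -0.002]
contact_force: [1.3, -1.0, 0.3]
opening: 0.994
```

servo_tool:
  increments: "0 0 0 -1 0 -1.5 8.5; 0 0 0 -2 0 -1.5 8.5; 0 0 0 -2 0 -1.5 8.5; 0 0 0 -2 0 -1.5 8.5"

```text
time: 21.03
eef_pos: [0.4784, -0.0135, 0.1211]
tcp_rot: [0.025, 1.0, -0.001, -0.003]
contact_force: [-0.3, 0.6, -0.5]
opening: 0.996
```

Run:
```python
from h import *
st();snap('wrist','w19');st()
L=load('w19');p=L['p'];hsv=cv2.cvtColor(p,cv2.COLOR_RGB2HSV)
m=cv2.inRange(hsv,(0,120,60),(8,255,255))|cv2.inRange(hsv,(172,120,60),(180,255,255))
for c in cv2.findContours(m,0,2)[0]:
    if cv2.contourArea(c)>200: r=cv2.minAreaRect(c);print('red',r,onz(L,cv2.boxPoints(r),.034).round(4).tolist(),onz(L,[r[0]],.034))
```

```text
t 21.03 pos [ 0.4784 -0.0135  0.1211] phi 3.092 z [-0.005 -0.002 -1.   ] F [-0.3  0.6 -0.5] open 0.996 q [-0.24 -0.04  2.13 -0.    1.06 -1.76]
t 21.08 pos [ 0.4777 -0.0134  0.1203] phi 3.0919 z [-0.007 -0.001 -1.   ] F [-0.3  0.7  0.1] open 0.997 q [-0.24 -0.04  2.13 -0.    1.06 -1.76]
red ((312.04266357421875, 182.11585998535156), (18.00033950805664, 99.83011627197266), 6.340191841125488) [[0.494, 0.0021, 0.034], [0.4153, 0.013, 0.034], [0.4174, 0.0265, 0.034], [0.4965, 0.0168, 0.034]] [[0.45409007 0.01482386 0.034     ]]
red ((242.8475799560547, 182.1280517578125), (99.83011627197266, 18.00033950805664), 83.6598129272461) [[0.4136, -0.0476, 0.034], [0.4129, -0.0339, 0.034], [0.4924, -0.031, 0.034], [0.4934, -0.0459, 0.034]] [[ 0.45135163 -0.03964408  0.034     ]]
```

View pics/w19.png

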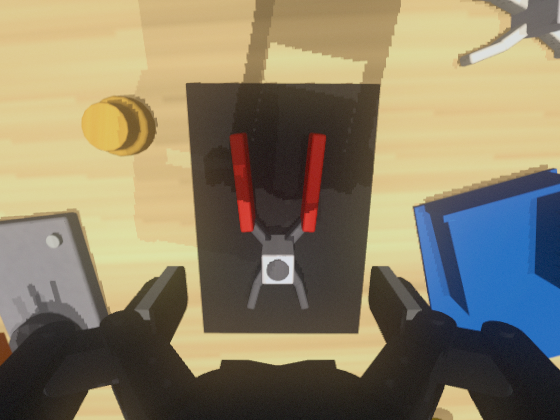

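The pliers are flat again, with the hub at (278,268). This time I'll grip at about x = −48 mm, close to the centre of mass.

Run:
```python
from h import *
L=load('w19');print(onz(L,[(278,268)],.052))
inc([.470,-.0126,.02],np.pi-.05);inc([.470,-.0126,-.011],np.pi-.05)
```

```text
[[ 0.51810729 -0.01526013  0.052     ]]
inc rv [-0.0015 -0.0068  0.0003] cm [ 0.7    0.056 10.035] t 21.08
inc rv [-0.0015 -0.0068  0.0003] cm [ 0.679  0.061 13.135] t 21.08
```

servo_tool:
  increments: "0 -0.004 0 0.7 0.06 2 8.5; 0 -0.004 0 0.7 0.06 5 8.5; 0 -0.004 0 0.7 0.06 8 8.5; 0 -0.004 0 0.7 0.06 11 8.5; 0 -0.004 0 0.7 0.06 12.5 8.5; 0 -0.004 0 0.7 0.06 13.2 8.5; 0 -0.004 0 0.7 0.06 13.2 8.5; 0 -0.004 0 0.7 0.06 13.2 8.5"

```text
time: 21.75
eef_pos: [0.4712, -0.0129, -0.0102]
tcp_rot: [0.025, 1.0, -0.001, -0.0]
contact_force: [0.4, 0.3, 0.2]
opening: 0.998
```

servo_tool:
  increments: "0 0 0 0 0 0 8; 0 0 0 0 0 0 7.4; 0 0 0 0 0 0 6.8; 0 0 0 0 0 0 6.4; 0 0 0 0 0 0 6.1; 0 0 0 0 0 0 5.9; 0 0 0 0 0 0 5.9; 0 0 0 0 0 0 5.9; 0 0 0 0 0 0 5.9"
  grip_force: 80

```text
time: 22.5
eef_pos: [0.4725, -0.0132, -0.0068]
tcp_rot: [0.025, 1.0, -0.001, 0.0]
contact_force: [-6.8, -0.0, 16.4]
opening: 0.697
```

Run:
```python
from h import *
st();snap('wrist','w20')
```

```text
t 22.5 pos [ 0.4725 -0.0132 -0.0068] phi 3.092 z [ 0.001 -0.002 -1.   ] F [-6.8 -0.  16.4] open 0.697 q [-0.24  0.17  2.19 -0.    0.78 -1.76]
```

View pics/w20.png

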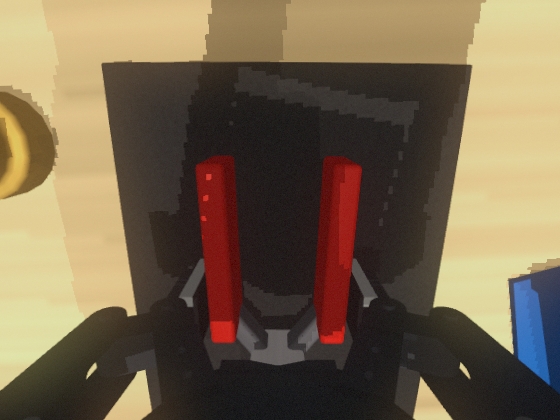

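servo_tool:
  increments: "0 0 0 0 0 -0.1 5.9; 0 0 0 0 0 -0.3 5.9; 0 0 0 0 0 -0.7 5.9; 0 0 0 0 0 -1.3 5.9; 0 0 0 0 0 -2.1 5.9; 0 0 0 0 0 -3 5.9; 0 0 0 0 0 -3.9 5.9; 0 0 0 0 0 -4.6 5.9; 0 0 0 0 0 -5 5.9; 0 0 0 0 0 -5 5.9"

```text
time: 23.38
eef_pos: [0.4727, -0.0131, 0.0417]
tcp_rot: [0.025, 1.0, -0.001, 0.002]
contact_force: [-0.4, -0.5, -2.4]
opening: 0.694
```

Run:
```python
from h import *
st();snap('wrist','w21')
snap('scene','s21')
L=load('s21');cv2.imwrite('pics/s21c.png',cv2.resize(L['p'][140:300,180:380,::-1],None,fx=4,fy=4,interpolation=2))
```

```text
t 23.38 pos [ 0.4727 -0.0131  0.0417] phi 3.0919 z [ 0.004 -0.003 -1.   ] F [-0.4 -0.5 -2.4] open 0.694 q [-0.24  0.07  2.19 -0.    0.88 -1.76]
```

View pics/w21.png

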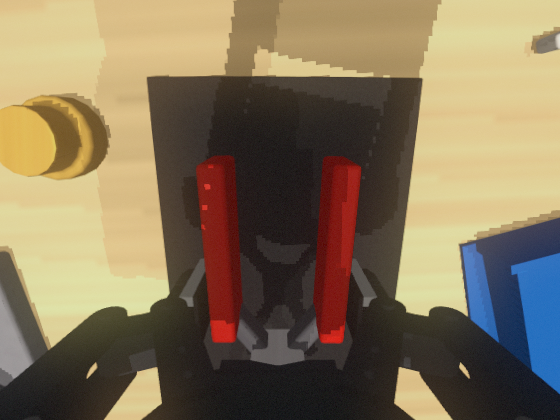

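View pics/s21c.png

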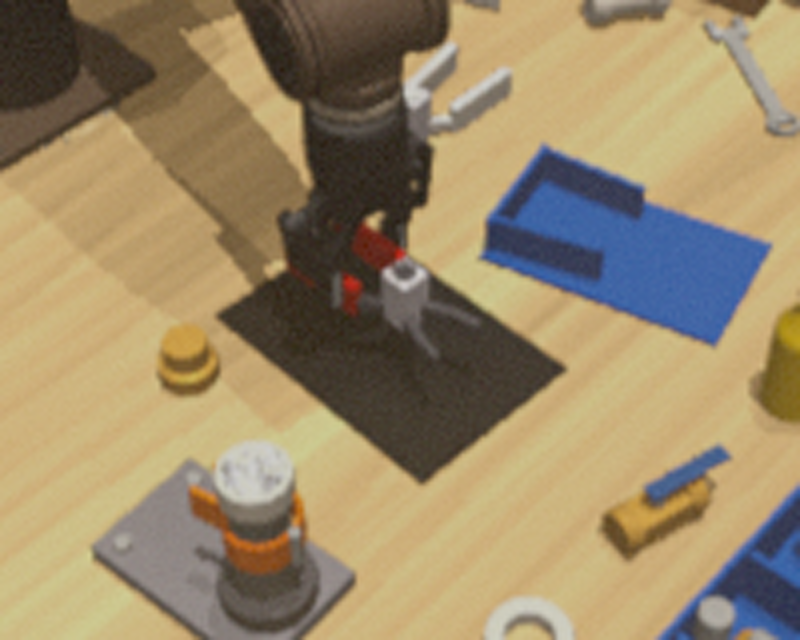

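Level in the grip. I'll carry them with gentle acceleration this time.

Run:
```python
from h import *
inc([.447,-.2563,.116],np.pi+.10)
```

```text
inc rv [-0.0024  0.0014 -0.1498] cm [  1.242 -24.445  -7.503] t 23.48
```

servo_tool:
  increments: "0 0 0 0 0 -0.3 5.9; 0 0 0 0 -0.2 -1 5.9; 0 0 0 0 -0.7 -2 5.9; 0 0 -0.01 0.1 -1.5 -3.2 5.9; 0 0 -0.02 0.2 -2.6 -4.5 5.9; 0 0 -0.03 0.3 -4 -5.7 5.9; 0 0 -0.04 0.4 -5.6 -6.6 5.9; 0 0 -0.05 0.5 -7.4 -7.2 5.9; 0 0 -0.06 0.6 -9.2 -7.5 5.9; 0 0 -0.07 0.7 -11 -7.5 5.9"

```text
time: 24.32
eef_pos: [0.4598, -0.1239, 0.1176]
tcp_rot: [-0.01, 1.0, -0.002, 0.002]
contact_force: [0.7, -0.5, -2.0]
opening: 0.693
```

servo_tool:
  increments: "0 0 -0.01 0.2 -1.8 0 5.9; 0 0 -0.02 0.3 -3.6 0 5.9; 0 0 -0.03 0.5 -5.4 0 5.9; 0 0 -0.05 0.8 -7.2 0 5.9; 0 0 -0.06 1.1 -8.9 0 5.9; 0 0 -0.07 1.3 -10.4 0 5.9; 0 0 -0.08 1.45 -11.7 0 5.9; 0 0 -0.08 1.6 -12.6 0 5.9; 0 0 -0.08 1.6 -13.1 0 5.9; 0 0 -0.08 1.6 -13.3 0 5.9"

```text
time: 25.15
eef_pos: [0.4458, -0.2564, 0.1163]
tcp_rot: [-0.05, 0.999, -0.001, 0.001]
contact_force: [0.1, 1.2, -2.0]
opening: 0.689
```

Run:
```python
from h import *
st();snap('wrist','w22');snap('scene','s22')
L=load('s22');cv2.imwrite('pics/s22c.png',cv2.resize(L['p'][180:300,170:330,::-1],None,fx=5,fy=5,interpolation=2))
st();inc([.4734,-.2535,.116],np.pi+.10)
```

```text
t 25.15 pos [ 0.4458 -0.2564  0.1163] phi -3.0425 z [ 0.002 -0.003 -1.   ] F [ 0.1  1.2 -2. ] open 0.689 q [-0.72  0.04  2.05 -0.    1.04 -2.39]
t 25.25 pos [ 0.4458 -0.2555  0.116 ] phi -3.0417 z [ 0.001 -0.002 -1.   ] F [-0.1  0.2 -2.3] open 0.692 q [-0.72  0.04  2.05 -0.    1.04 -2.39]
inc rv [-0.0022  0.001  -0.0001] cm [-2.762 -0.071 -0.   ] t 25.25
```

View pics/w22.png

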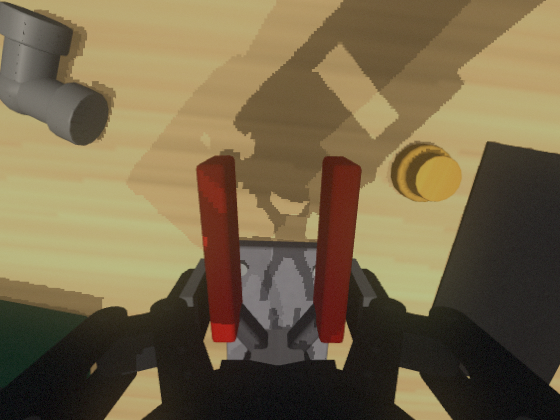

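View pics/s22c.png

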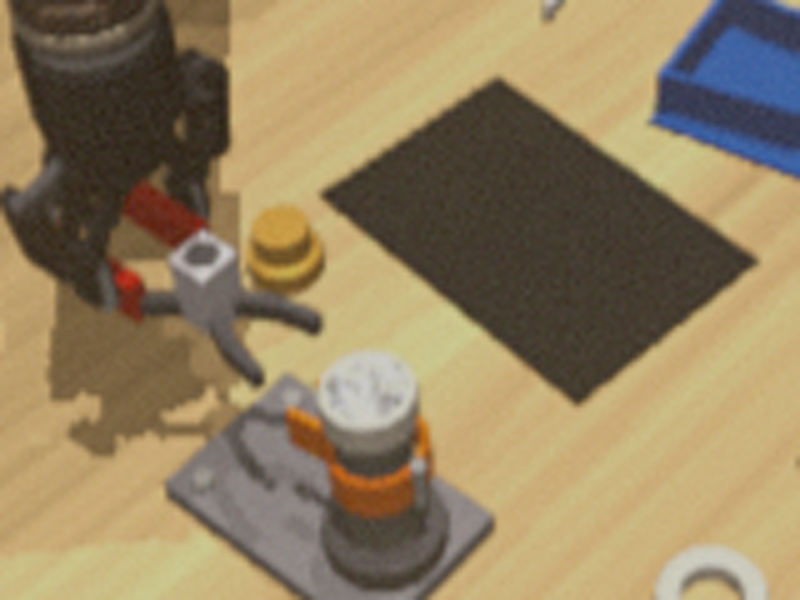

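Run:
```python
from h import *
L=load('s22')
q=onz(L,[(233.6-.4,245-.8),(221-.4,255.5),(210.4,231)],.138);print(q,q[:2].mean(0));print(onz(L,[(210.4,230.5)],.175))
L2=load('s13') if 0 else load('scene0')
```

```text
[[ 0.54566203 -0.22491369  0.138     ]
 [ 0.54948504 -0.27104683  0.138     ]
 [ 0.4663221  -0.23504524  0.138     ]] [ 0.54757354 -0.24798026  0.138     ]
[[ 0.4945519  -0.25180891  0.175     ]]
```

Jaw tips measure at (0.5476, −0.248) against the predicted (0.546, −0.2455), which is good enough. Moving forward over the ears.

servo_tool:
  increments: "0 0 0 -0.3 0 0 5.9; 0 0 0 -0.9 0 0 5.9; 0 0 0 -1.6 0 0 5.9; 0 0 0 -2.2 0 0 5.9; 0 0 0 -2.6 0 0 5.9; 0 0 0 -2.7 0 0 5.9; 0 0 0 -2.7 0 0 5.9; 0 0 0 -2.7 0 0 5.9"

```text
time: 25.92
eef_pos: [0.4727, -0.2527, 0.1157]
tcp_rot: [-0.05, 0.999, -0.001, 0.0]
contact_force: [0.1, -0.7, -2.0]
opening: 0.691
```

Run:
```python
from h import *
st();snap('scene','s23');snap('top','t23')
L=load('s23');cv2.imwrite('pics/s23c.png',cv2.resize(L['p'][200:300,190:300,::-1],None,fx=6,fy=6,interpolation=2))
L=load('t23');cv2.imwrite('pics/t23c.png',cv2.resize(L['p'][130:230,340:440,::-1],None,fx=6,fy=6,interpolation=2))
st();inc([.4734,-.2535,.0682],np.pi+.10)
```

```text
t 25.92 pos [ 0.4727 -0.2527  0.1157] phi -3.041 z [ 0.001 -0.002 -1.   ] F [ 0.1 -0.7 -2. ] open 0.691 q [-0.68  0.09  2.   -0.    1.05 -2.35]
t 26.02 pos [ 0.4725 -0.2528  0.1157] phi -3.0415 z [ 0.001 -0.002 -1.   ] F [ 0.   0.6 -2.2] open 0.694 q [-0.68  0.09  2.   -0.    1.05 -2.35]
inc rv [-0.0022  0.0006  0.0001] cm [-0.08  -0.067  4.751] t 26.02
```

View pics/s23c.png

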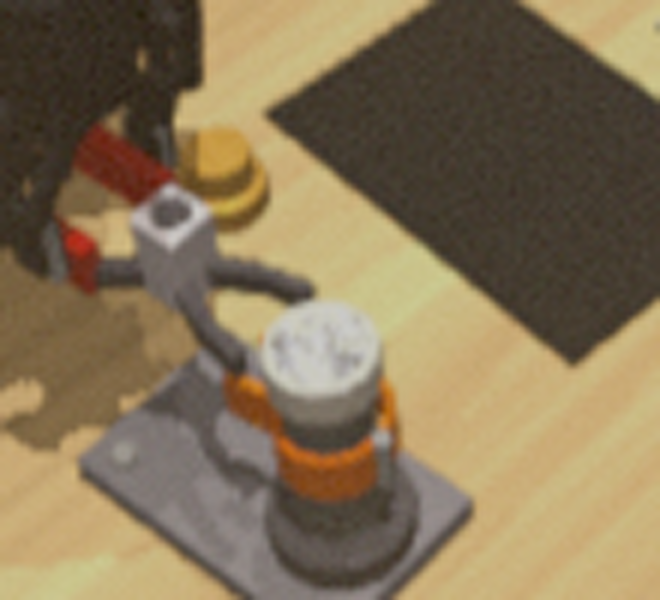

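View pics/t23c.png

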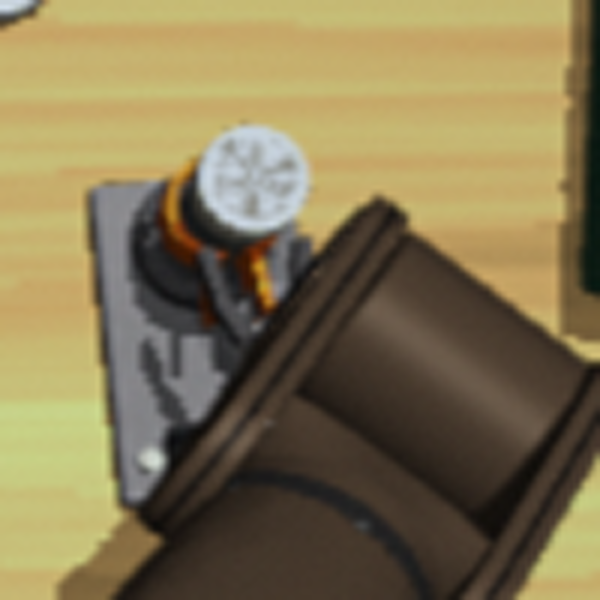

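Run:
```python
from h import *
L=load('t23')
f=lambda x,y:(340+x/6-.4,130+y/6-.4)
q=onz(L,[f(207,255),f(293,240)],.1455);print(q,q.mean(0))
L=load('w9')
```

```text
[[ 0.5713529  -0.22138336  0.1455    ]
 [ 0.57767683 -0.2598407   0.1455    ]] [ 0.57451486 -0.24061203  0.1455    ]
```

All three estimates agree within about 2.5 mm of lateral centre. Descending in stages and watching the force.

servo_tool:
  increments: "0 0 0 0 -0.05 0.3 5.9; 0 0 0 -0.05 -0.05 0.9 5.9; 0 0 0 -0.05 -0.05 1.6 5.9; 0 0 0 -0.05 -0.05 2.3 5.9; 0 0 0 -0.05 -0.05 2.8 5.9; 0 0 0 -0.05 -0.05 3 5.9; 0 0 0 -0.05 -0.05 3 5.9"

```text
time: 26.6
eef_pos: [0.4728, -0.2532, 0.085]
tcp_rot: [-0.05, 0.999, -0.001, -0.0]
contact_force: [-0.2, 0.2, -1.8]
opening: 0.694
```

Run:
```python
from h import *
st();snap('scene','s24');snap('top','t24')
L=load('s24');cv2.imwrite('pics/s24c.png',cv2.resize(L['p'][200:300,190:300,::-1],None,fx=6,fy=6,interpolation=2))
L=load('t24');cv2.imwrite('pics/t24c.png',cv2.resize(L['p'][130:230,340:440,::-1],None,fx=6,fy=6,interpolation=2))
inc([.4734,-.2535,.0682],np.pi+.10)
```

```text
t 26.6 pos [ 0.4728 -0.2532  0.085 ] phi -3.0414 z [-0.    -0.001 -1.   ] F [-0.2  0.2 -1.8] open 0.694 q [-0.68  0.14  2.02 -0.    0.99 -2.35]
inc rv [-0.0022  0.0009  0.0002] cm [-0.007 -0.014  1.754] t 26.7
```

View pics/s24c.png

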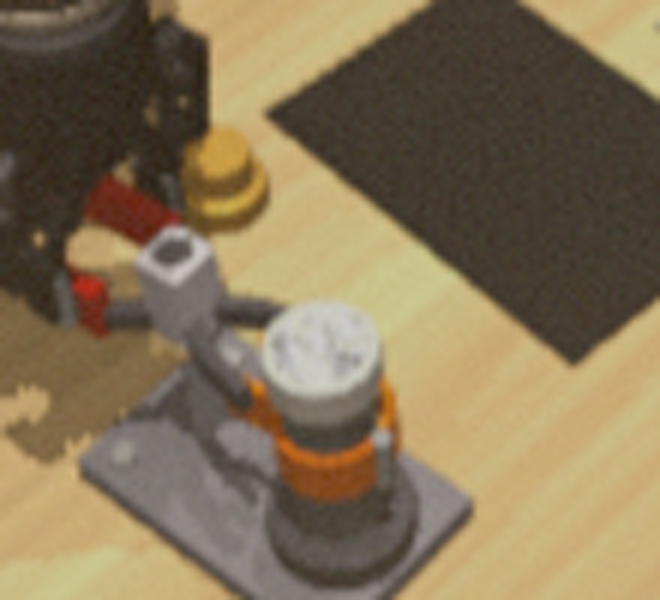

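View pics/t24c.png

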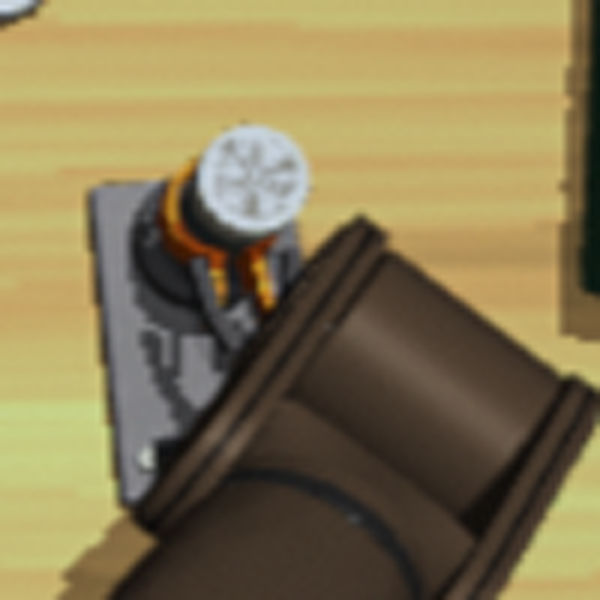

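The top view shows both ears between the jaws, with the left jaw outside the ear at about (205,290) in the crop, and there is no contact force. Descending the rest.

servo_tool:
  increments: "0 0 0 0 0 0.3 5.9; 0 0 0 0 0 0.8 5.9; 0 0 0 0 0 1.3 5.9; 0 0 0 0 0 1.6 5.9; 0 0 0 0 0 1.7 5.9; 0 0 0 0 0 1.7 5.9"

```text
time: 27.2
eef_pos: [0.4733, -0.2533, 0.0684]
tcp_rot: [-0.05, 0.999, -0.001, 0.0]
contact_force: [-1.4, 0.4, -0.6]
opening: 0.694
```

Run:
```python
from h import *
st();snap('scene','s25');snap('top','t25')
L=load('s25');cv2.imwrite('pics/s25c.png',cv2.resize(L['p'][200:300,190:300,::-1],None,fx=6,fy=6,interpolation=2))
L=load('t25');cv2.imwrite('pics/t25c.png',cv2.resize(L['p'][130:230,340:440,::-1],None,fx=6,fy=6,interpolation=2))
```

```text
t 27.2 pos [ 0.4733 -0.2533  0.0684] phi -3.0415 z [ 0.001 -0.002 -1.   ] F [-1.4  0.4 -0.6] open 0.694 q [-0.68  0.16  2.02 -0.    0.95 -2.35]
```

View pics/s25c.png

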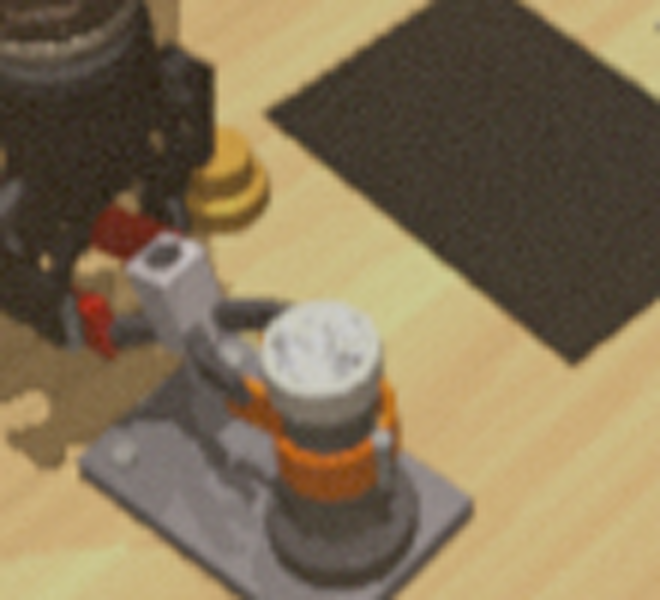

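View pics/t25c.png

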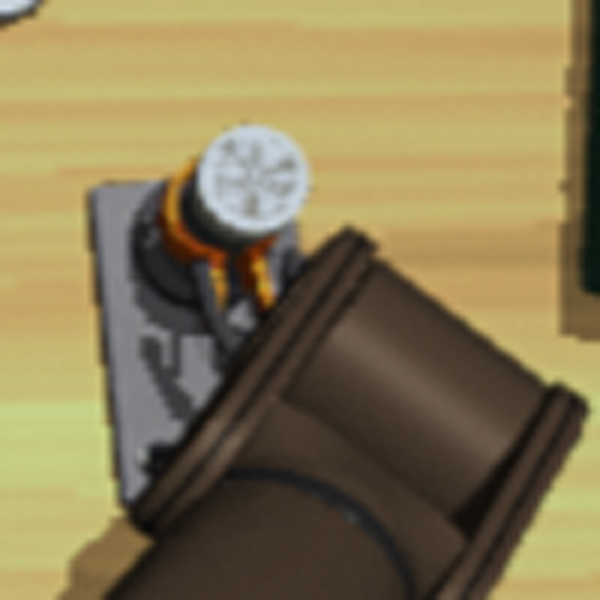

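The scene crop shows the hub leaning back: one jaw is resting on an ear tip and the pliers pitched up a little. In the top view the +y jaw touches its ear at about (215,295) in the crop. I'll lift off and measure the tilt.

servo_tool:
  increments: "0 0 0 0 0 -0.4 5.9; 0 0 0 0 0 -1 5.9; 0 0 0 0 0 -2 5.9; 0 0 0 0 0 -3 5.9; 0 0 0 0 0 -3.8 5.9; 0 0 0 0 0 -4.2 5.9; 0 0 0 0 0 -4.2 5.9"

```text
time: 27.88
eef_pos: [0.4742, -0.2541, 0.1129]
tcp_rot: [-0.05, 0.999, -0.002, 0.002]
contact_force: [0.2, -0.1, -2.0]
opening: 0.693
```

Run:
```python
from h import *
st();snap('wrist','w26');snap('scene','s26');snap('top','t26')
L=load('s26');cv2.imwrite('pics/s26c.png',cv2.resize(L['p'][200:300,190:300,::-1],None,fx=6,fy=6,interpolation=2))
L=load('t26');cv2.imwrite('pics/t26c.png',cv2.resize(L['p'][140:200,355:415,::-1],None,fx=9,fy=9,interpolation=2))
def edges(f):
    L=load(f);p=L['p'];hsv=cv2.cvtColor(p,cv2.COLOR_RGB2HSV)
    m=cv2.inRange(hsv,(0,120,40),(8,255,255))|cv2.inRange(hsv,(172,120,40),(180,255,255))
    for c in cv2.findContours(m,0,2)[0]:
        if cv2.contourArea(c)>500:
            b=cv2.boundingRect(c);print(f,b)
    for (u,v) in [(222,175),(222,220),(222,260),(222,300),(340,175),(340,220),(340,260),(340,300)]:
        if m[v,u]: 
            P=depthpts(L,[(u,v)])[0];print((u,v),P.round(4))
edges('w22');edges('w26')
```

```text
t 27.88 pos [ 0.4742 -0.2541  0.1129] phi -3.0413 z [ 0.004 -0.005 -1.   ] F [ 0.2 -0.1 -2. ] open 0.693 q [-0.68  0.1   2.   -0.    1.04 -2.35]
w22 (313, 157, 48, 186)
w22 (197, 156, 45, 187)
(222, 175) [ 0.3957 -0.282   0.1572]
(222, 220) [ 0.4129 -0.281   0.1581]
(222, 260) [ 0.4301 -0.2804  0.1571]
(222, 300) [ 0.4487 -0.2796  0.1568]
(340, 175) [ 0.3913 -0.2387  0.1579]
(340, 220) [ 0.4087 -0.2358  0.1571]
(340, 260) [ 0.4254 -0.2332  0.1572]
(340, 300) [ 0.4433 -0.2304  0.1576]
w26 (315, 158, 38, 188)
w26 (205, 158, 36, 188)
(222, 175) [ 0.4263 -0.2816  0.1417]
(222, 220) [ 0.4441 -0.28    0.1462]
(222, 260) [ 0.4598 -0.2784  0.1511]
(222, 300) [ 0.4759 -0.2769  0.1551]
(340, 175) [ 0.4214 -0.2336  0.1417]
(340, 220) [ 0.4392 -0.2317  0.1463]
(340, 260) [ 0.4546 -0.2302  0.1516]
(340, 300) [ 0.4703 -0.2286  0.1562]
```

View pics/s26c.png

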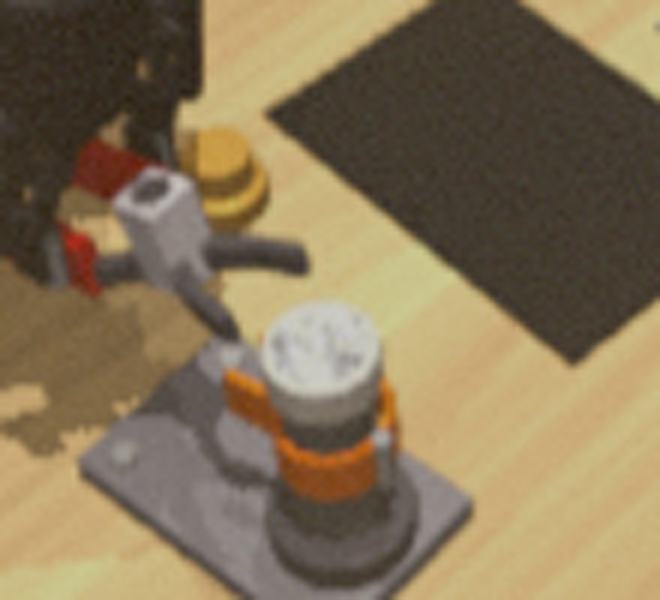

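View pics/w26.png

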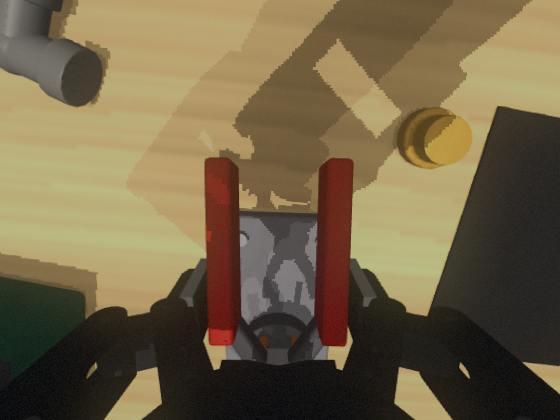

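View pics/t26c.png

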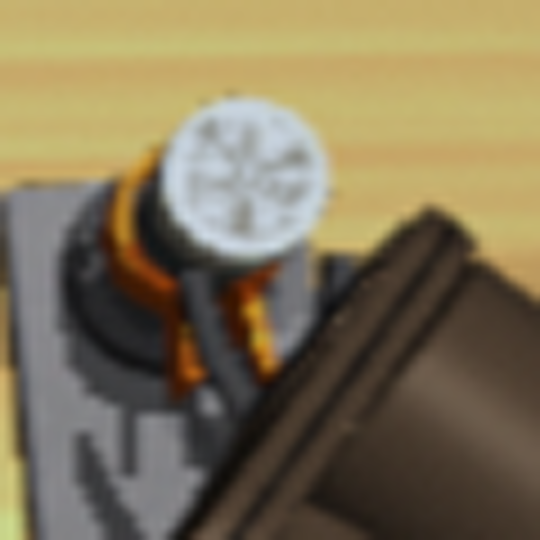

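The pliers are now 0.27 rad nose-up. The jaws narrow toward the pivot, so at this closure the ear tips fouled them. I'll level by tilting the tool 0.27 rad, open the hold a little to 61 mm, and bite 5 mm farther back.

Run:
```python
from h import *
inc([.4599,-.2549,.116],np.pi+.10)
```

```text
inc rv [-0.002   0.0005  0.0002] cm [ 1.319 -0.048 -0.543] t 28.03
```

servo_tool:
  increments: "0 0.03 0 0.3 0 -0.3 5.9; 0 0.07 0 0.7 0 -0.5 5.9; 0 0.11 0 1 0 -0.5 5.9; 0 0.15 0 1.3 0 -0.5 5.9; 0 0.19 0 1.3 0 -0.5 5.9; 0 0.23 0 1.3 0 -0.5 5.9; 0 0.26 0 1.3 0 -0.5 5.9; 0 0.27 0 1.3 0 -0.5 6; 0 0.27 0 1.3 0 -0.5 6.1; 0 0.27 0 1.3 0 -0.5 6.1"

```text
time: 28.87
eef_pos: [0.4602, -0.2544, 0.1154]
tcp_rot: [-0.05, 0.99, -0.008, -0.134]
contact_force: [-0.9, 0.0, -2.1]
opening: 0.714
```

Run:
```python
from h import *
st();snap('wrist','w27');snap('scene','s27');snap('top','t27')
L=load('s27');cv2.imwrite('pics/s27c.png',cv2.resize(L['p'][200:300,190:300,::-1],None,fx=6,fy=6,interpolation=2))
L=load('t27');cv2.imwrite('pics/t27c.png',cv2.resize(L['p'][140:200,355:415,::-1],None,fx=9,fy=9,interpolation=2))
L=load('w27')
for (u,v) in [(222,175),(222,220),(222,260),(222,300),(340,175),(340,220),(340,260),(340,300)]: print((u,v),depthpts(L,[(u,v)])[0].round(4))
```

```text
t 28.87 pos [ 0.4602 -0.2544  0.1154] phi -3.0417 z [-0.264 -0.028 -0.964] F [-0.9  0.  -2.1] open 0.714 q [-0.61  0.21  1.89 -0.19  1.25 -2.2 ]
(222, 175) [ 0.4216 -0.2812  0.1564]
(222, 220) [ 0.4399 -0.279   0.1585]
(222, 260) [ 0.4564 -0.2777  0.1572]
(222, 300) [ 0.4728 -0.2761  0.1574]
(340, 175) [ 0.4171 -0.2334  0.1586]
(340, 220) [ 0.4352 -0.2313  0.1574]
(340, 260) [ 0.4515 -0.2296  0.1575]
(340, 300) [ 0.4679 -0.2279  0.1578]
```

View pics/s27c.png

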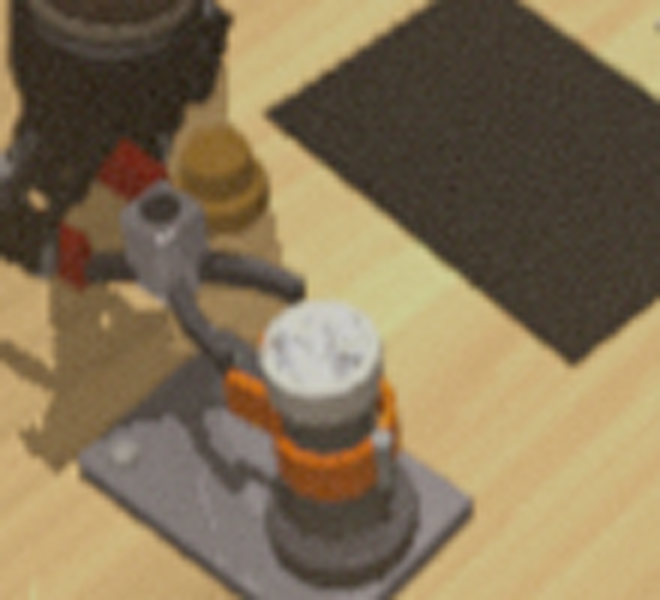

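View pics/w27.png

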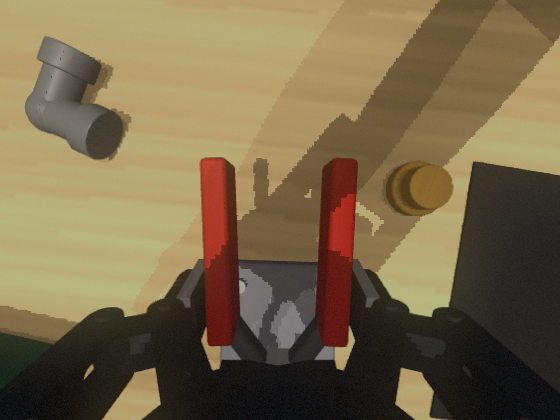

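View pics/t27c.png

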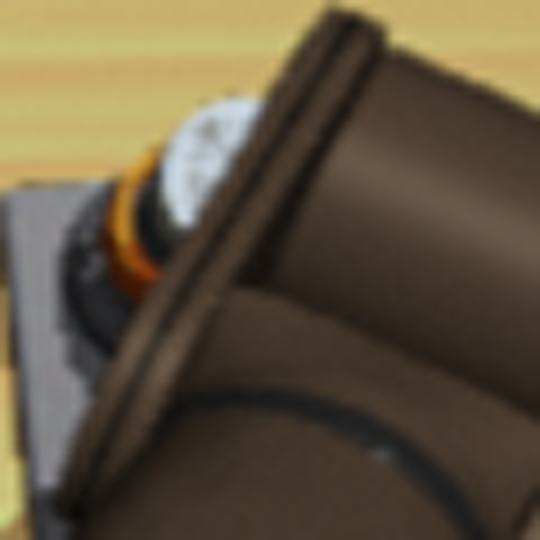

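The handle tops are at z = 0.1575 along their length, so the pliers are level. They sit about 2 mm too far to +y, so I'll correct 1.5 mm and descend straight down in the tilted tool frame.

servo_tool:
  increments: "0 0 0 0 -0.15 0 6.1; 0 0 0 -0.11 -0.15 0.4 6.1; 0 0 0 -0.27 -0.15 0.96 6.1; 0 0 0 -0.45 -0.15 1.64 6.1; 0 0 0 -0.64 -0.15 2.31 6.1; 0 0 0 -0.77 -0.15 2.8 6.1; 0 0 0 -0.83 -0.15 3 6.1; 0 0 0 -0.83 -0.15 3 6.1; 0 0 0 -0.83 -0.15 3 6.1"

```text
time: 29.77
eef_pos: [0.4604, -0.2561, 0.0846]
tcp_rot: [-0.05, 0.99, -0.008, -0.134]
contact_force: [-0.8, -0.0, -0.7]
opening: 0.713
```

```bash
cat >> h.py <<'E'
def lev(f):
    L=load(f)
    for (u,v) in [(222,175),(222,300),(340,175),(340,300)]: print((u,v),depthpts(L,[(u,v)])[0].round(4))
E
python3 - <<'E'
from h import *
st();snap('wrist','w28');snap('scene','s28');lev('w28')
L=load('s28');cv2.imwrite('pics/s28c.png',cv2.resize(L['p'][200:300,190:300,::-1],None,fx=6,fy=6,interpolation=2))
E
```

```text
t 29.77 pos [ 0.4604 -0.2561  0.0846] phi -3.0419 z [-0.265 -0.029 -0.964] F [-0.8 -0.  -0.7] open 0.713 q [-0.61  0.25  1.9  -0.19  1.2  -2.2 ]
(222, 175) [ 0.4217 -0.2834  0.1225]
(222, 300) [ 0.4729 -0.2777  0.127 ]
(340, 175) [ 0.4169 -0.2343  0.1238]
(340, 300) [ 0.4682 -0.2295  0.1267]
```

View pics/s28c.png

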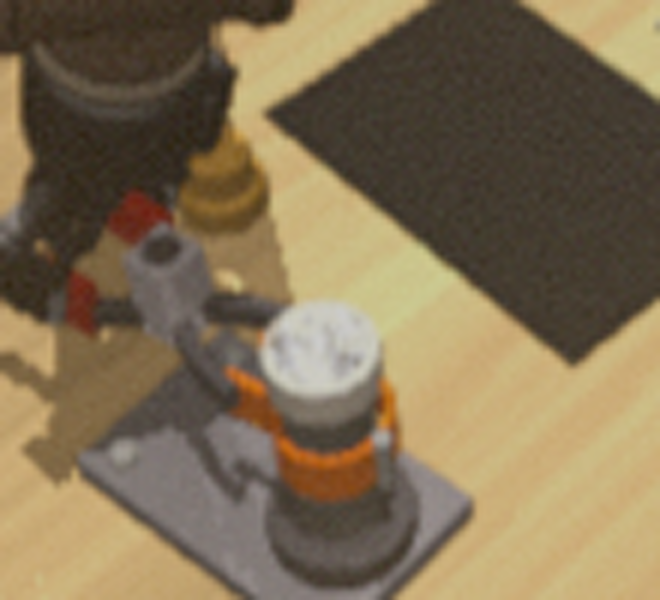

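Run:
```python
from h import *
L=load('s27')
f=lambda x,y:(190+x/6-.4,200+y/6-.4)
print('jaws s27',onz(L,[f(300,290),f(238,358)],.1385))
print('earA tip',onz(L,[f(228,374)],.105), 'cap',onz(L,[f(321,346)],.15))
L=load('s28');print('jaw- s28',onz(L,[f(232,392)],.113))
p=L['p'];cv2.imwrite('pics/s28d.png',cv2.resize(p[240:280,210:265,::-1],None,fx=14,fy=14,interpolation=cv2.INTER_CUBIC))
L=load('s27');p=L['p'];cv2.imwrite('pics/s27d.png',cv2.resize(p[235:275,210:265,::-1],None,fx=14,fy=14,interpolation=cv2.INTER_CUBIC))
L=load('w28');p=L['p'];cv2.imwrite('pics/w28d.png',cv2.resize(p[240:370,190:370,::-1],None,fx=4.4,fy=4.4,interpolation=cv2.INTER_CUBIC))
```

```text
jaws s27 [[ 0.56739998 -0.22249844  0.1385    ]
 [ 0.57491661 -0.26452331  0.1385    ]]
earA tip [[ 0.5561052  -0.25827552  0.105     ]] cap [[ 0.60321972 -0.2425819   0.15      ]]
jaw- s28 [[ 0.56972302 -0.26692336  0.113     ]]
```

View pics/s28d.png

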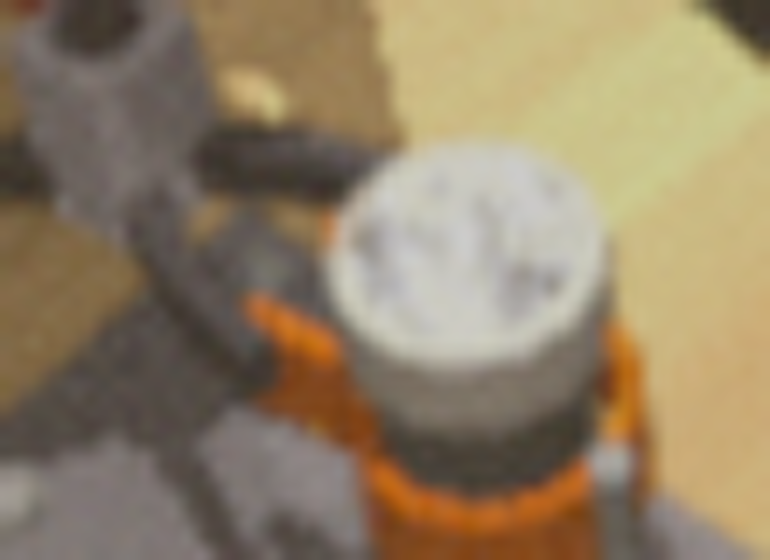

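View pics/s27d.png

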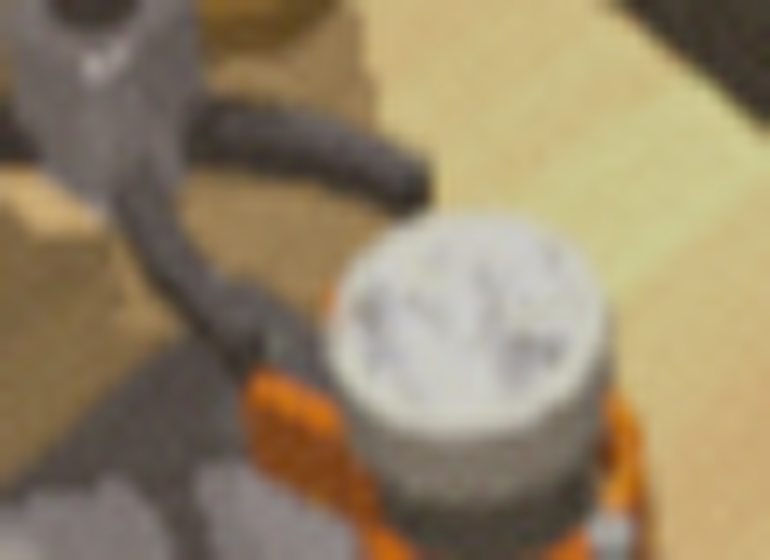

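View pics/w28d.png

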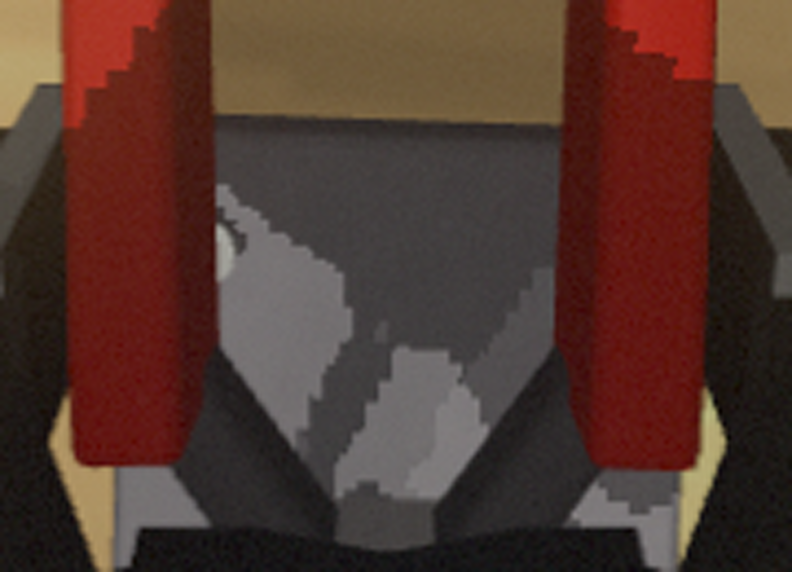

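Run:
```python
from h import *
L=load('w2');p=L['p'];cv2.imwrite('pics/w2d.png',cv2.resize(np.clip(p[170:285,215:340,::-1].astype(float)*1.6,0,255).astype(np.uint8),None,fx=5,fy=5,interpolation=cv2.INTER_CUBIC))
```

```text
(no output)
```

View pics/w2d.png

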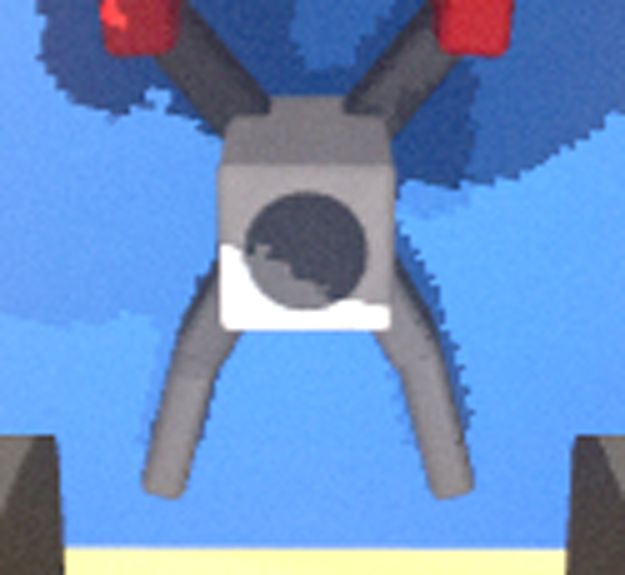

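Run:
```python
from h import *
L=load('w2');f=lambda x,y:(215+x/5-.4,170+y/5-.4)
q=onz(L,[f(212,375),f(400,375),f(183,492),f(437,492)],.023)
hub=np.array([.605,.2025]);a=.236;Rm=np.array([[np.cos(a),np.sin(a)],[-np.sin(a),np.cos(a)]])
print(((q[:,:2]-hub)@Rm.T*1000).round(1))
```

```text
[[ 31.9 -16.7]
 [ 31.9  15.2]
 [ 53.8 -22.1]
 [ 53.8  22. ]]
```

The jaws are 32 mm apart at x = 32 and 44 mm at x = 54 when open, so at this closure clearance at the ear tips is under 1 mm per side. I'll lift 15 mm, open the hold to 63 mm, back off 3 mm more, shift 1 mm to −y and level again.

servo_tool:
  increments: "0 0 0 0.1 0 -0.4 6.1; 0 0.02 0 0.35 -0.05 -1 6.1; 0 0.04 0 0.65 -0.1 -1.32 6.15; 0 0.06 0 0.88 -0.1 -1.32 6.2; 0 0.06 0 0.88 -0.1 -1.32 6.25; 0 0.06 0 0.88 -0.1 -1.32 6.3; 0 0.06 0 0.88 -0.1 -1.32 6.3; 0 0.06 0 0.88 -0.1 -1.32 6.3"

```text
time: 30.53
eef_pos: [0.4554, -0.2575, 0.0994]
tcp_rot: [-0.049, 0.985, -0.009, -0.164]
contact_force: [0.6, 0.3, -2.7]
opening: 0.736
```

Run:
```python
from h import *
st();snap('wrist','w29');lev('w29');snap('scene','s29')
L=load('s29');cv2.imwrite('pics/s29c.png',cv2.resize(L['p'][225:280,200:275,::-1],None,fx=10,fy=10,interpolation=2))
L=load('w29');p=L['p'];hsv=cv2.cvtColor(p,cv2.COLOR_RGB2HSV)
m=cv2.inRange(hsv,(0,120,40),(8,255,255))|cv2.inRange(hsv,(172,120,40),(180,255,255))
for r in (180,220,260,300,330):
    u=np.where(m[r,180:380])[0]+180; g=np.where(np.diff(u)>20)[0]; print(r,u[0],u[g[0]] if len(g) else None,u[g[0]+1] if len(g) else None,u[-1])
```

```text
t 30.53 pos [ 0.4554 -0.2575  0.0994] phi -3.0421 z [-0.322 -0.034 -0.946] F [ 0.6  0.3 -2.7] open 0.736 q [-0.6   0.25  1.88 -0.22  1.27 -2.18]
(222, 175) [ 0.4191 -0.2843  0.1409]
(222, 300) [ 0.4704 -0.2788  0.1411]
(340, 175) [ 0.4144 -0.2355  0.1419]
(340, 300) [ 0.4656 -0.2307  0.1413]
180 199 225 326 358
220 200 232 323 356
260 201 235 320 354
300 203 237 318 352
330 205 234 321 350
```

View pics/s29c.png

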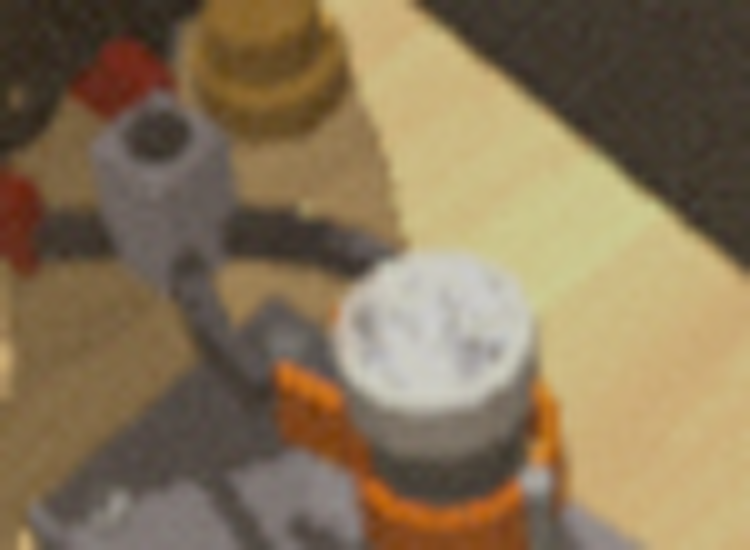

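View pics/w29.png

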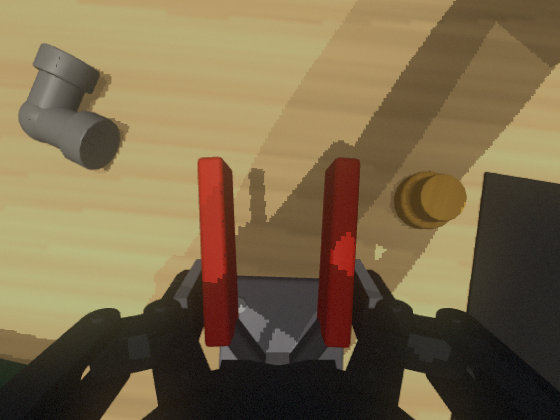

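servo_tool:
  increments: "0 0 0 0 0.08 0 6.3; 0 0 0 -0.13 0.08 0.38 6.3; 0 0 0 -0.29 0.08 0.85 6.3; 0 0 0 -0.4 0.08 1.18 6.3; 0 0 0 -0.45 0.08 1.32 6.3; 0 0 0 -0.45 0.08 1.32 6.3"

```text
time: 31.13
eef_pos: [0.455, -0.2565, 0.0849]
tcp_rot: [-0.049, 0.985, -0.009, -0.164]
contact_force: [-0.9, -0.1, -2.4]
opening: 0.741
```

Run:
```python
from h import *
st();snap('wrist','w30');lev('w30')
```

```text
t 31.13 pos [ 0.455  -0.2565  0.0849] phi -3.0419 z [-0.323 -0.034 -0.946] F [-0.9 -0.1 -2.4] open 0.741 q [-0.6   0.27  1.88 -0.22  1.25 -2.17]
(222, 175) [ 0.4187 -0.2835  0.1261]
(222, 300) [ 0.4699 -0.2778  0.1272]
(340, 175) [ 0.4379 -0.2581  0.2558]
(340, 300) [ 0.4653 -0.2297  0.1265]
```

Free and level with the jaws past the ear tops. Going on down.

servo_tool:
  increments: "0 0 0 -0.1 0 0.3 6.3; 0 0 0 -0.26 0 0.76 6.3; 0 0 0 -0.42 0 1.23 6.3; 0 0 0 -0.53 0 1.56 6.3; 0 0 0 -0.58 0 1.7 6.3; 0 0 0 -0.58 0 1.7 6.3"

```text
time: 31.68
eef_pos: [0.4552, -0.2567, 0.0671]
tcp_rot: [-0.049, 0.985, -0.009, -0.164]
contact_force: [0.1, -0.4, -2.2]
opening: 0.742
```

Run:
```python
from h import *
st();snap('wrist','w31');lev('w31');snap('scene','s31')
L=load('s31');cv2.imwrite('pics/s31c.png',cv2.resize(L['p'][225:280,200:275,::-1],None,fx=10,fy=10,interpolation=2))
```

```text
t 31.68 pos [ 0.4552 -0.2567  0.0671] phi -3.0419 z [-0.322 -0.034 -0.946] F [ 0.1 -0.4 -2.2] open 0.742 q [-0.6   0.3   1.89 -0.23  1.22 -2.16]
(222, 175) [ 0.4187 -0.2837  0.1078]
(222, 300) [ 0.4701 -0.278   0.109 ]
(340, 175) [ 0.4142 -0.2348  0.11  ]
(340, 300) [ 0.4655 -0.2298  0.1083]
```

View pics/s31c.png

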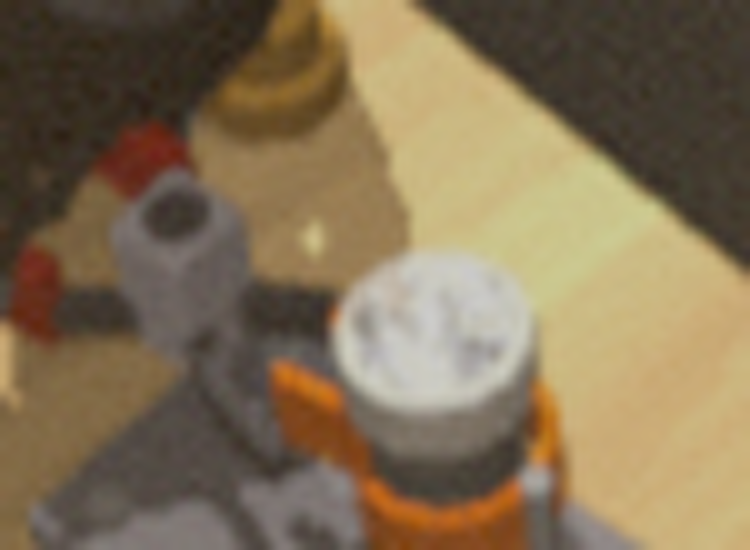

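Both jaws straddle the ears, level, at the right height and with no contact. Advancing 2 mm, then squeezing gradually.

servo_tool:
  increments: "0 0 0 -0.1 0 -0.03 6.3; 0 0 0 -0.19 0 -0.06 6.2; 0 0 0 -0.19 0 -0.06 6; 0 0 0 -0.19 0 -0.06 5.8; 0 0 0 -0.19 0 -0.1 5.6; 0 0 0 -0.19 0 -0.1 5.4; 0 0 0 -0.19 0 -0.13 5.2; 0 0 0 -0.19 0 -0.13 5; 0 0 0 -0.19 0 -0.13 5"
  grip_force: 80

```text
time: 32.53
eef_pos: [0.4553, -0.2573, 0.0686]
tcp_rot: [-0.049, 0.985, -0.009, -0.167]
contact_force: [-9.3, -1.7, -0.7]
opening: 0.591
```

Run:
```python
from h import *
st();snap('wrist','w32');snap('scene','s32');snap('top','t32')
L=load('s32');cv2.imwrite('pics/s32c.png',cv2.resize(L['p'][225:280,200:275,::-1],None,fx=10,fy=10,interpolation=2))
```

```text
t 32.53 pos [ 0.4553 -0.2573  0.0686] phi -3.0428 z [-0.328 -0.035 -0.944] F [-9.3 -1.7 -0.7] open 0.591 q [-0.6   0.3   1.89 -0.23  1.22 -2.16]
```

View pics/s32c.png

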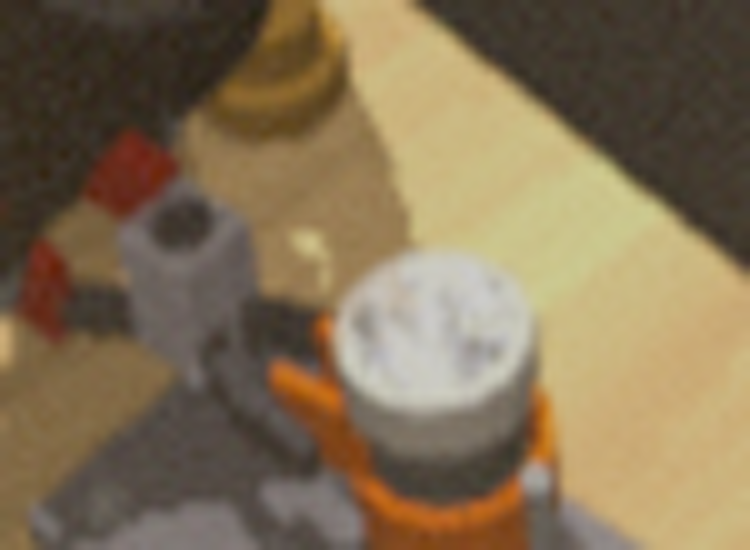

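View pics/w32.png

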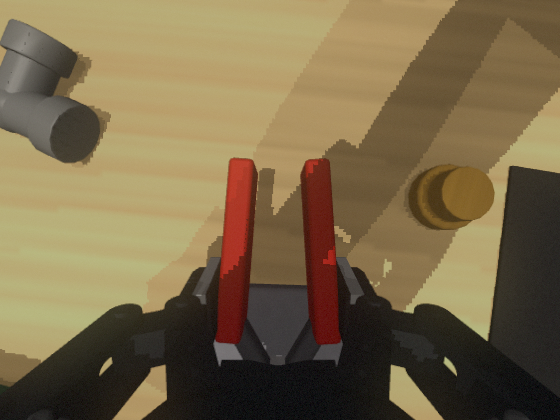

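The jaws are closing on both ears, with a mild 9 N push-back along x. I'll ease back 2 mm and keep squeezing.

servo_tool:
  increments: "0 0 0 0.15 0 0.05 4.9; 0 0 0 0.2 0 0.03 4.7; 0 0 0 0.2 0 0 4.5; 0 0 0 0.2 0 0 4.3; 0 0 0 0.2 0 0 4.1; 0 0 0 0.2 0 0 4; 0 0 0 0.2 0 0 4"

```text
time: 33.27
eef_pos: [0.4559, -0.2568, 0.0692]
tcp_rot: [-0.049, 0.985, -0.009, -0.164]
contact_force: [-2.9, -0.9, -0.4]
opening: 0.477
```

Run:
```python
from h import *
st();snap('wrist','w33');snap('scene','s33')
L=load('s33');cv2.imwrite('pics/s33c.png',cv2.resize(L['p'][225:280,200:275,::-1],None,fx=10,fy=10,interpolation=2))
```

```text
t 33.27 pos [ 0.4559 -0.2568  0.0692] phi -3.0419 z [-0.321 -0.035 -0.946] F [-2.9 -0.9 -0.4] open 0.477 q [-0.6   0.3   1.89 -0.23  1.22 -2.17]
```

View pics/s33c.png

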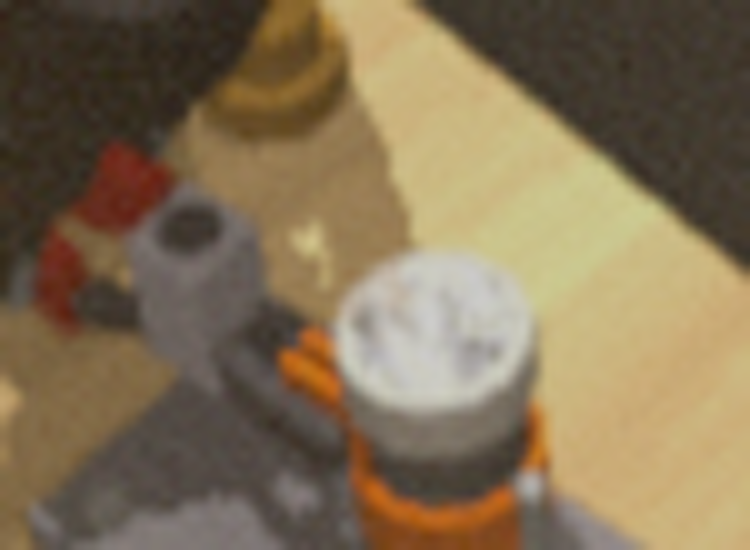

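View pics/w33.png

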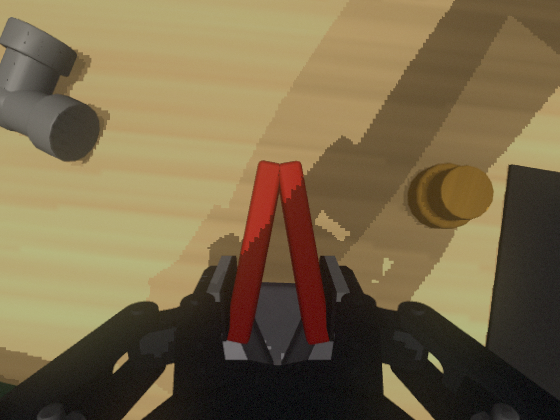

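The handle ends have met, so the pliers are shut, and the ears are close together at (300,355). A short final squeeze, then I'll ease open and check that the clip stays shut.

servo_tool:
  increments: "0 0 0 0 0 0 3.8; 0 0 0 0 0 0 3.8; 0 0 0 0 0 0 3.8; 0 0 0 0 0 0 4.2; 0 0 0 0 0 0 4.6; 0 0 0 0 0 0 5; 0 0 0 0 0 0 5.4; 0 0 0 0 0 0 5.7; 0 0 0 0 0 0 5.9; 0 0 0 0 0 0 6"

```text
time: 34.2
eef_pos: [0.456, -0.2569, 0.0691]
tcp_rot: [-0.049, 0.985, -0.009, -0.163]
contact_force: [0.3, -0.3, -2.0]
opening: 0.697
```

Run:
```python
from h import *
st();snap('wrist','w34');snap('scene','s34');lev('w34')
L=load('s34');cv2.imwrite('pics/s34c.png',cv2.resize(L['p'][225:280,200:275,::-1],None,fx=10,fy=10,interpolation=2))
```

```text
t 34.2 pos [ 0.456  -0.2569  0.0691] phi -3.0422 z [-0.321 -0.035 -0.946] F [ 0.3 -0.3 -2. ] open 0.697 q [-0.6   0.3   1.89 -0.23  1.22 -2.17]
(222, 175) [ 0.4198 -0.2836  0.1112]
(222, 300) [ 0.4711 -0.2783  0.1104]
(340, 175) [ 0.4147 -0.2346  0.1099]
(340, 300) [ 0.4663 -0.2299  0.1103]
```

View pics/s34c.png

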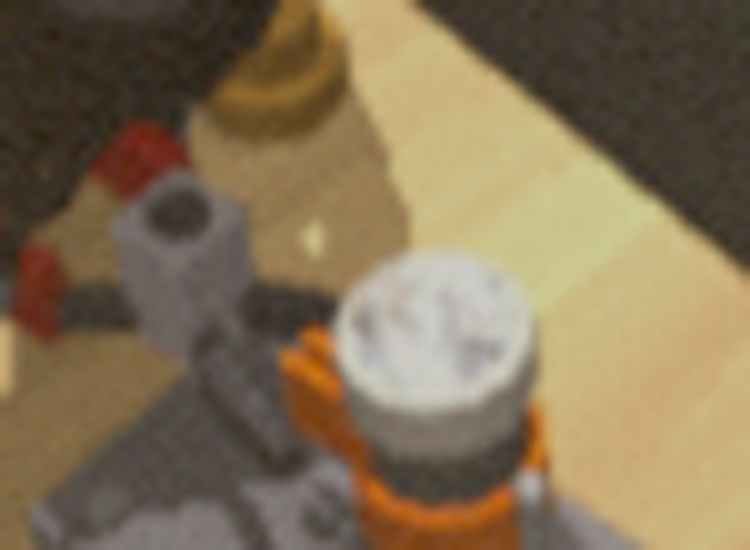

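View pics/w34.png

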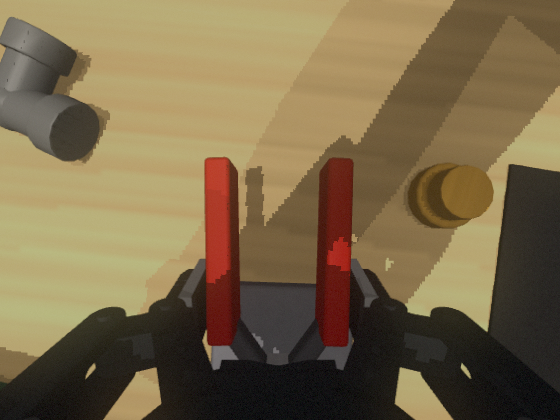

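The clip has clicked shut: the two ears sit close together at (300,355) with the jaws open around them. Lifting straight off.

servo_tool:
  increments: "0 0 0 0.07 0 -0.2 6; 0 0 0 0.23 0 -0.66 6; 0 0 0 0.48 0 -1.42 6; 0 0 0 0.8 0 -2.36 6; 0 0 0 1.13 0 -3.3 6; 0 0 0 1.42 0 -4.16 6; 0 0 0 1.65 0 -4.8 6; 0 0 0 1.77 0 -5.2 6; 0 0 0 1.77 0 -5.2 6; 0 0 0 1.77 0 -5.2 6"

```text
time: 35.13
eef_pos: [0.456, -0.2567, 0.1242]
tcp_rot: [-0.049, 0.985, -0.01, -0.163]
contact_force: [0.5, -0.3, -2.5]
opening: 0.706
```

```bash
cat >> h.py <<'E'
def incw(pos,dyaw):
    s=ctrl.get_state();R0=R.from_quat(s['tcp_rot'])
    print('rv',R0.inv().apply([0,0,dyaw]).round(4),'cm',(R0.inv().apply(np.array(pos)-s['eef_pos'])*100).round(3),'t',s['time'])
E
python3 - <<'E'
from h import *
st();snap('wrist','w35');snap('scene','s35');lev('w35')
L=load('s35');cv2.imwrite('pics/s35c.png',cv2.resize(L['p'][205:280,190:285,::-1],None,fx=8,fy=8,interpolation=2))
incw([.465,-.0105,.12],-.15);incw([.44,-.258,.124],0)
E
```

```text
t 35.13 pos [ 0.456  -0.2567  0.1242] phi -3.0423 z [-0.321 -0.035 -0.946] F [ 0.5 -0.3 -2.5] open 0.706 q [-0.6   0.22  1.86 -0.22  1.31 -2.19]
(222, 175) [ 0.4197 -0.2835  0.1662]
(222, 300) [ 0.471  -0.2781  0.1658]
(340, 175) [ 0.4148 -0.2346  0.1658]
(340, 300) [ 0.4662 -0.2298  0.1656]
rv [-0.0486  0.0002  0.1419] cm [-3.317 24.377 -0.812] t 35.2333
rv [0. 0. 0.] cm [1.495 0.    0.454] t 35.2333
```

View pics/s35c.png

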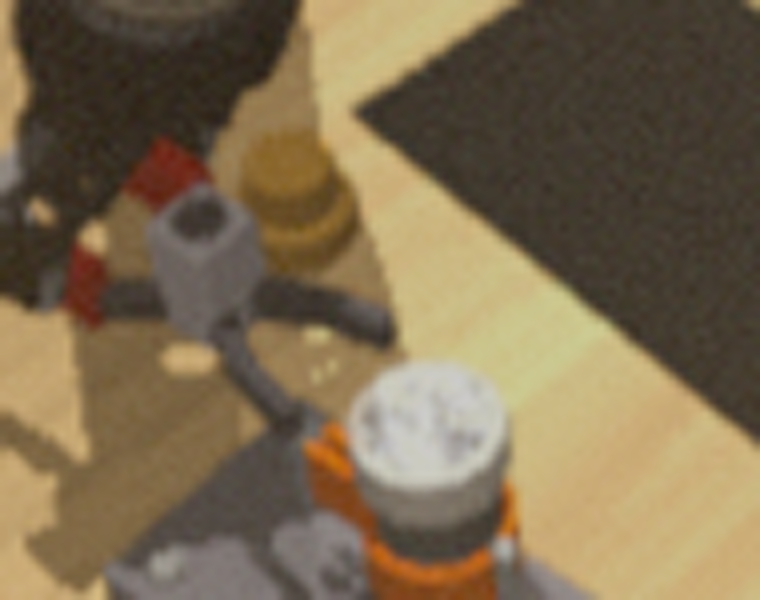

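Clip shut, pliers level. Carrying them gently back over the mat.

servo_tool:
  increments: "0 0 0 0.2 0.1 0.05 6; 0 0 0 0.6 0.5 0.15 6; 0 0 0 0.9 1.1 0.3 6; -0.003 0 0.01 1 2 0.3 6; -0.007 0 0.02 1 3.2 0.3 6; -0.01 0 0.03 0.9 4.7 0.2 6; -0.014 0 0.04 0.7 6.4 0.1 6; -0.017 0 0.05 0.4 8.2 0 6; -0.02 0 0.06 0 10 -0.2 6; -0.024 0 0.07 -0.4 11.8 -0.3 6"

```text
time: 36.07
eef_pos: [0.4487, -0.137, 0.1255]
tcp_rot: [-0.012, 0.986, -0.003, -0.164]
contact_force: [-0.2, -0.9, -1.8]
opening: 0.706
```

Run:
```python
from h import *
st();incw([.465,-.0105,.10],-.08)
```

```text
t 36.07 pos [ 0.4487 -0.137   0.1255] phi -3.1168 z [-0.322 -0.01  -0.947] F [-0.2 -0.9 -1.8] open 0.706 q [-0.43  0.13  1.97 -0.15  1.34 -1.97]
rv [-0.0258  0.0002  0.0757] cm [-2.665 12.607  1.755] t 36.0667
```

servo_tool:
  increments: "-0.003 0 0.01 -0.4 1.8 0.1 6; -0.007 0 0.02 -0.8 3.6 0.3 6; -0.01 0 0.03 -1.2 5.4 0.5 6; -0.014 0 0.04 -1.5 7.1 0.8 6; -0.018 0 0.055 -1.9 8.7 1.1 6; -0.022 0 0.065 -2.2 10.1 1.35 6; -0.025 0 0.075 -2.45 11.3 1.55 6; -0.025 0 0.075 -2.6 12.1 1.7 6; -0.025 0 0.075 -2.65 12.5 1.75 6; -0.025 0 0.075 -2.65 12.6 1.75 6"

```text
time: 36.9
eef_pos: [0.4646, -0.0116, 0.0998]
tcp_rot: [0.026, 0.986, 0.003, -0.164]
contact_force: [-0.3, -1.4, -3.1]
opening: 0.702
```

Run:
```python
from h import *
st();snap('wrist','w36');lev('w36');snap('scene','s36')
L=load('s36');cv2.imwrite('pics/s36c.png',cv2.resize(L['p'][140:300,180:380,::-1],None,fx=4,fy=4,interpolation=2))
incw([.465,-.0105,.0],0)
```

```text
t 36.9 pos [ 0.4646 -0.0116  0.0998] phi 3.0892 z [-0.323  0.014 -0.946] F [-0.3 -1.4 -3.1] open 0.702 q [-0.21  0.16  1.99 -0.06  1.32 -1.71]
(222, 175) [ 0.4245 -0.0326  0.1406]
(222, 300) [ 0.4765 -0.0351  0.1402]
(340, 175) [0.4273 0.0166 0.1415]
(340, 300) [0.4787 0.0136 0.1415]
rv [0. 0. 0.] cm [-3.223  0.228  9.47 ] t 37.0
```

View pics/s36c.png

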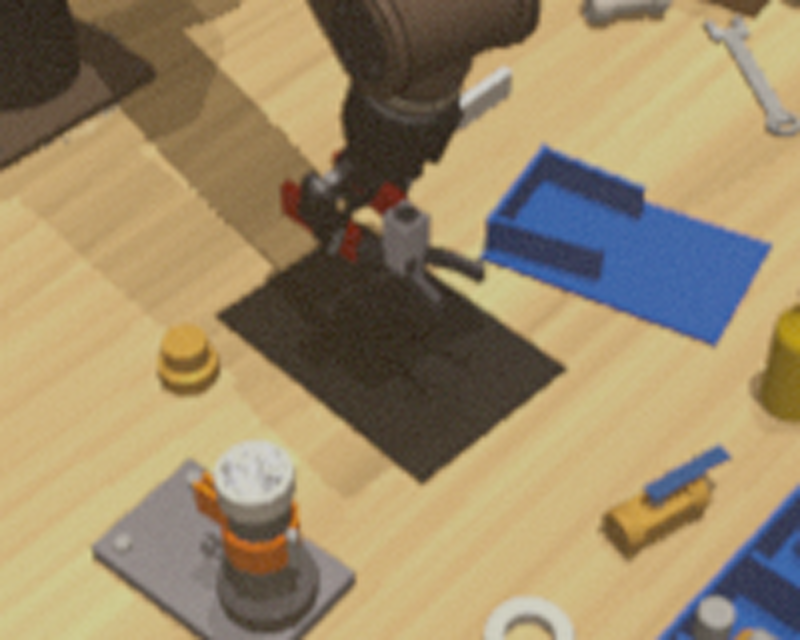

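View pics/w36.png

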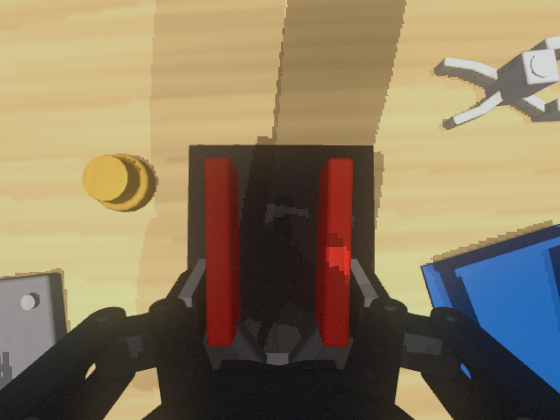

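Level over the mat. Lowering most of the way.

servo_tool:
  increments: "0 0 0 -0.1 0.05 0.4 6; 0 0 0 -0.4 0.1 1.2 6; 0 0 0 -0.8 0.1 2.4 6; 0 0 0 -1.3 0.1 3.9 6; 0 0 0 -1.85 0.1 5.4 6; 0 0 0 -2.35 0.1 6.9 6; 0 0 0 -2.8 0.1 8.2 6; 0 0 0 -3.1 0.1 9.1 6; 0 0 0 -3.25 0.1 9.5 6; 0 0 0 -3.25 0.1 9.5 6"

```text
time: 37.83
eef_pos: [0.464, -0.0117, -0.002]
tcp_rot: [0.026, 0.986, 0.003, -0.165]
contact_force: [0.0, -0.5, -2.6]
opening: 0.705
```

Run:
```python
from h import *
st();snap('wrist','w37');lev('w37')
```

```text
t 37.83 pos [ 0.464  -0.0117 -0.002 ] phi 3.0876 z [-0.325  0.015 -0.946] F [ 0.  -0.5 -2.6] open 0.705 q [-0.21  0.33  2.01 -0.06  1.13 -1.7 ]
(222, 175) [ 0.4242 -0.0324  0.0403]
(222, 300) [ 0.4756 -0.035   0.0393]
(340, 175) [0.4266 0.0167 0.0389]
(340, 300) [0.4784 0.0135 0.0389]
```

servo_tool:
  increments: "0 0 0 -0.07 0 0.2 6; 0 0 0 -0.14 0 0.4 6; 0 0 0 -0.18 0 0.52 6; 0 0 0 -0.18 0 0.52 6; 0 0 0 -0.18 0 0.52 6"

```text
time: 38.3
eef_pos: [0.4653, -0.0118, -0.0058]
tcp_rot: [0.026, 0.986, 0.003, -0.163]
contact_force: [1.3, -1.0, -2.0]
opening: 0.703
```

Run:
```python
from h import *
st();snap('wrist','w38');lev('w38')
```

```text
t 38.3 pos [ 0.4653 -0.0118 -0.0058] phi 3.0878 z [-0.322  0.014 -0.947] F [ 1.3 -1.  -2. ] open 0.703 q [-0.21  0.34  2.01 -0.06  1.12 -1.7 ]
(222, 175) [ 0.4253 -0.0326  0.0358]
(222, 300) [ 0.4766 -0.0349  0.0367]
(340, 175) [0.428  0.0164 0.0361]
(340, 300) [0.4796 0.0135 0.0351]
```

Another 2 mm to contact.

servo_tool:
  increments: "0 0 0 -0.03 0 0.1 6; 0 0 0 -0.07 0 0.2 6; 0 0 0 -0.07 0 0.2 6; 0 0 0 -0.07 0 0.2 6"

```text
time: 38.68
eef_pos: [0.4654, -0.0118, -0.0069]
tcp_rot: [0.026, 0.986, 0.003, -0.164]
contact_force: [-2.3, 1.7, 5.8]
opening: 0.7
```

Run:
```python
from h import *
st();snap('wrist','w39');lev('w39')
```

```text
t 38.68 pos [ 0.4654 -0.0118 -0.0069] phi 3.0878 z [-0.323  0.014 -0.946] F [-2.3  1.7  5.8] open 0.7 q [-0.21  0.34  2.01 -0.06  1.12 -1.69]
(222, 175) [ 0.4253 -0.0327  0.0344]
(222, 300) [ 0.4771 -0.0352  0.034 ]
(340, 175) [0.4281 0.0164 0.0351]
(340, 300) [0.4795 0.0132 0.035 ]
```

Down flat with contact. Releasing slowly, then rising.

servo_tool:
  increments: "0 0 0 0 0 0 6.3; 0 0 0 0 0 0 6.6; 0 0 0 0 0 0 7; 0 0 0 0 0 0 7.6; 0 0 0 0 0 0 8.5; 0 0 0 0 0 0 8.5; 0 0 0 0 0 0 8.5; 0 0 0 0.16 0 -0.47 8.5; 0 0 0 0.5 0 -1.4 8.5; 0 0 0 1 0 -2.8 8.5"

```text
time: 39.57
eef_pos: [0.4637, -0.0115, 0.0216]
tcp_rot: [0.026, 0.986, 0.003, -0.165]
contact_force: [0.1, 0.1, -0.4]
opening: 0.997
```

servo_tool:
  increments: "0 0 0 1 0 -2.8 8.5; 0 -0.08 0 2 0 -5.6 8.5; 0 -0.16 0 3 0 -8.5 8.5; 0 -0.24 0 4 0 -11.5 8.5; 0 -0.33 0 4.5 0 -13 8.5; 0 -0.33 0 4.5 0 -13 8.5; 0 -0.33 0 4.5 0 -13 8.5"

```text
time: 40.15
eef_pos: [0.4643, -0.0113, 0.1613]
tcp_rot: [0.026, 1.0, -0.002, 0.002]
contact_force: [-0.1, -0.5, 0.1]
opening: 0.998
```

Run:
```python
from h import *
st();snap('wrist','w40');snap('top','t40');snap('scene','s40')
L=load('t40');cv2.imwrite('pics/t40c.png',cv2.resize(L['p'][120:260,230:420,::-1],None,fx=4.2,fy=4.2,interpolation=2))
L=load('s40');cv2.imwrite('pics/s40c.png',cv2.resize(L['p'][180:310,190:340,::-1],None,fx=4.5,fy=4.5,interpolation=2))
```

```text
t 40.15 pos [ 0.4643 -0.0113  0.1613] phi 3.0887 z [ 0.005 -0.004 -1.   ] F [-0.1 -0.5  0.1] open 0.998 q [-0.24 -0.14  2.13 -0.    1.14 -1.76]
```

View pics/w40.png

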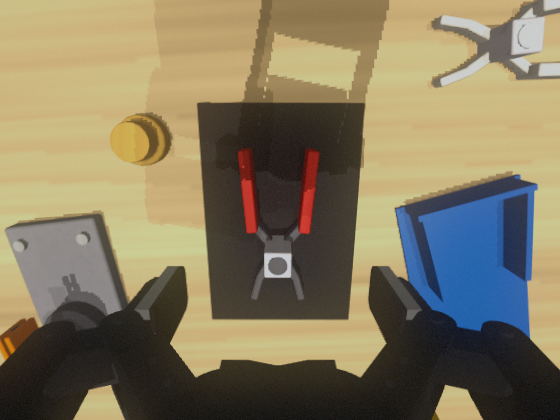

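View pics/t40c.png

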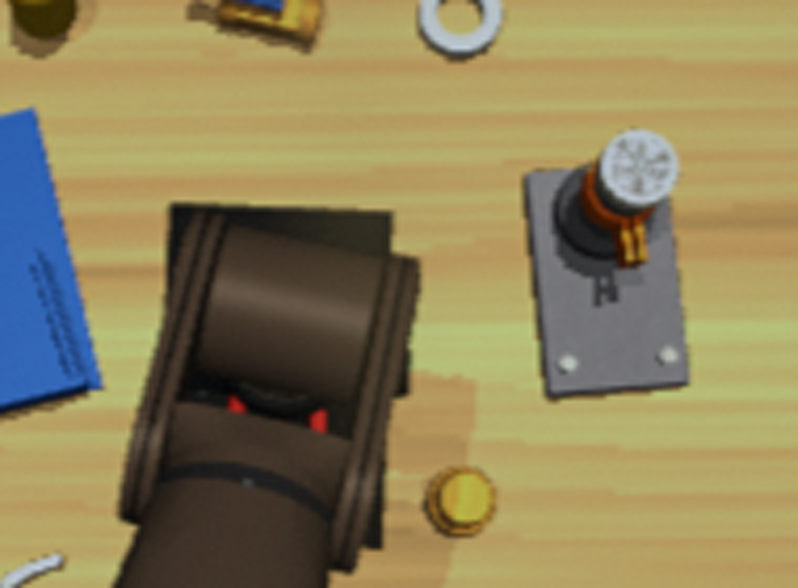

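View pics/s40c.png

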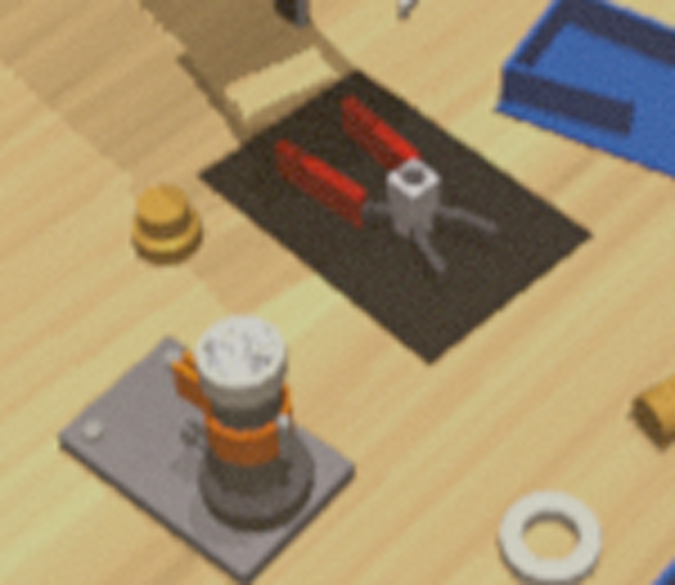

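The pliers lie flat on the mat, hub at (278,265) in the wrist view. In the top crop the clip's ears are at (625,243) and (641,243), about 10 mm apart, so shut. The fittings in view have not moved and nothing touches the robot. Handing in.

Run:
```python
from h import *
print(ctrl.sign_off()); st()
```

```text
the job is handed in; nothing more can be done
None
the job is handed in; nothing more can be done
```

The job is handed in, at about 40 s of the 72 s allowed. The clip is clicked shut and the red pliers lie flat and open on the mat, with the gripper clear of them.

**What I did**
- I lifted the pliers from the cradle by the hub, laid them on the mat and let go.
- I took them by both handles, squeezed the jaws over the two ears until the handle ends met, then lifted off.
- I laid the pliers back on the mat and let go.

**Last checks**
- **Clip:** the top and scene views show the two ears close together, about 10 mm between centres, roughly the shut value of 9 mm. They stayed that way after the jaws opened and moved away.
- **Pliers:** they sit well inside the mat's edges. The handle tops measured 34–35 mm high all along, so they are flat.
- **Other fittings:** those visible in the last pictures (union nut, tape roll, valve, stand and cradle) are where they were. I did not compare every fitting in a full view at the end.

**What did not go as planned**
- **Finger length:** the fingertips proved to be about 30 mm farther back than the tool description says. My first close on the hub missed, touching nothing; I corrected the depth from the camera.
- **First handle grip:** the pliers swung about 55° nose-down while I carried them, though they were never dropped. I brought them back, laid them flat on the mat and took the handles again nearer the centre of mass, so they were set down and regripped one extra time.
- **Coming down on the clip:** the first two descents touched the clip with the jaws, at about 1.5 N. I levelled the pliers, held the jaws wider and moved back slightly, and the third descent went on freely.

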